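# Clear the weighed stack off the balance into the fold-out kit box

## Robot

A 6-joint arm with a two-finger parallel gripper is mounted at the origin on the work surface. World frame = base frame: x ahead of the robot, y to its left, z up, the work surface at z = 0. Lengths are in m, angles in degrees, forces in N, time in s.
With the tool pointing down it reaches from about 0.35 to 0.875 m from the base axis. Payload 4.2 kg.
Tool frame: the origin (TCP) lies midway between the tips of the shut fingers; the grasp point (between the pads) lies 19 mm behind it; x points along the fingers, y is the direction in which the jaws open and shut, and the axes are right-handed (so a half turn about x gives the same grasp; the last joint's range is limited). The gripper opens to 87 mm and grips with 3 to 60 N. Pads are 19 mm wide; open, the fingers measure 117 mm over their backs; the gripper's body (75 mm by 190 mm) begins 51 mm behind the grasp point.
Start: joints at [-54.225, 22.042, 0.453, 0, -68.411, -14.817], TCP at [0.224, -0.584, 0.223] pointing down, gripper open.
Joint ranges: [-179.83, 179.83], [-69.29, 118.12], [-61.27, 80.66], [-181.25, 117.63], [-171.15, -9.14], [-177.46, 177.46]. Speed limits (degrees/s): [159.86, 159.86, 180, 180, 180, 180].

## Interface

Orientations are given as a 3x3 rotation matrix whose columns are the frame's x, y, z axes.
In Python, from station import r gives the robot as it stands.
- The arm moves only by the tool play_rows, never from a script. Its argument "plan" is a list that holds one entry, the list of rows, each a list of 6 numbers: the shift along the tool's x, y, z in cm, then the turn, a rotation vector about the tool's x, y, z in units of 10 degrees (1.0 is 10 degrees). A call has 1 to 5 rows; each row is the pose to reach, as a shift and turn from the pose commanded when the call began, along the tool's axes at that moment; what a row does not reach only later rows make up. A row lasts 1/8 s, in which the tool goes at most 62.5 mm and 10.7 degrees, less where a joint would pass 70% of its speed; a pose out of reach is approached as far as the arm can. A call with a gripper value outside its range is refused whole. "hand" is the opening, from 0 (shut) to 1 (fully open), set as the call begins (left out, the last holds). The fingers move at their own pace and stop on an object; the grip force is fixed at half the most. Time passes only in rows, so rows that repeat a pose let the fingers close. It gives the time, the measured TCP pose, the force and the opening at its end, in the units of the state.
- r.sense(): the state, without advancing time (a new reading comes with each control period).
- r.capture(name): name is "side" or "top"; returns (picture, depth): 480x640x3 uint8, blue, green, red; 480x640 float32, m along the optical axis (not along the pixel's ray), 0 where there is no reading.
- r.get_calibration(name): a dict with "vfov" (degrees; the focal length in pixels is half the picture's height over the tangent of half this angle, whatever the lens; pixels are square), "cx", "cy" (the principal point, pixels), "rvec" (rotation vector, rad) and "tvec" (3), from world to camera coordinates, as OpenCV has them. Camera axes: x right, y down, z forward; pixel columns grow to the right and rows downward; lengths in m; the calibration is good to about 2 mm. A picture is of the moment at which its call begins. get_calibration takes no time and is no camera call.
- r.finish_job(): hands the job in, once; it reports no verdict.
The state is a dict: "time_s": time; "joints": joint angles; "joint_velocities": joint speeds; "effort": joint torques, N m; "tcp_pos": TCP position; "ee_rot": TCP orientation; "wrist_force": force on the tool from outside, world axes, zero at the start; "moment": the same for the moment, N m; "gripper_width": opening from 0.0 (shut) to 1.0 (fully open).
Only numpy, scipy, OpenCV 4.12 (cv2) and the standard library are available. Lean on these libraries where they do the work, as an engineer would, in place of code of your own. Each camera call takes 0.05 s, during which the arm holds its last target.

## Task

The practical is over: take apart the stack on the balance. Stand the white crucible in the middle of the square tile, the rubber stopper in the top tray of the grey fold-out kit box, the steel mass in the compartment underneath that tray (swing the tray right up by its handle to get at it), and the lidded glass jar in the middle of the round cork mat. Leave everything upright and the tray fully lowered again, and neither tip nor drop the crucible or the jar.

Things in the scene. Friction and masses are not known exactly. Their poses are not given: they have to be found in the camera images.
- crucible: small white porcelain crucible, an open cup: 38 mm outside diameter from 14 mm up to its rim, tapering to 28 mm at the foot, 36 mm high, wall 3 mm, 40 g. It is the top of the stack. Origin at the centre of its underside, z up.
- stopper: solid dark rubber stopper, 41 mm diameter at the underside, 46 mm at the top, 34 mm high, 55 g; second from the top of the stack, under the crucible. Origin at the centre of its underside, z up.
- steel_mass: plain bare steel cylinder, 54 mm diameter, 34 mm high, about 0.5 kg; third in the stack, under the stopper. Origin at the centre of its underside, z up.
- jar: closed round glass jar with a flat aluminium lid of the same diameter: 62 mm diameter, 54 mm high (the lid is the top 18 mm), about 0.2 kg; the bottom of the stack, standing on the balance pan. Origin at the centre of its underside, z up.
- balance: white electronic balance, fixed: 200 mm (x) x 170 mm (y), round steel pan 124 mm in diameter, its top 45 mm above the bench. Origin on the bench under the pan's centre; x points from the display to its rear, away from the robot. Stands left or right of the robot, opposite the kit box.
- tile: square white glazed tile, 90 x 90 mm, 8 mm thick, fixed on the bench. Origin at the centre of its underside, z up; its place and the cork mat's may be exchanged.
- mat: round cork mat, 90 mm diameter, 6 mm thick, fixed on the bench. Origin at the centre of its underside, z up.
- kit_box: grey open steel box, fixed: 130 mm (x) x 220 mm (y), 50 mm high, walls and floor 4 mm; one empty compartment, hidden by the tray at the start. Origin: centre of its underside; x points from its front to its back, away from the robot, z up. Links just outside its short sides (y = +-114 mm) carry the tray.
- tray: grey level top tray of the kit box, empty: 130 (x) x 218 (y) mm, 28 mm deep outside, floor and walls 3 mm. Lowered, its underside is 50 mm above the bench. Origin: centre of its underside; axes as the box's, always level. Handle: black bar over the front rim, 70 mm along y, 12 x 12 mm section, centre at x -62, z +48 mm; 14 mm gap to the rim, 8 mm posts at y +-30 mm.
- tray_arms (a joint): swing q of the tray: 0 lowered on the box, 2.09 rad fully raised at its stop. All tray points move on 90 mm arcs: shift from lowered, in the box's frame, x = 90 mm (cos 20deg - cos(20deg+q)), z = 90 mm (sin(20deg+q) - sin 20deg); at 2.09 it is 154 mm further back, 27 mm higher and clear of the compartment. Light (3 N); by its weight it rests at either stop.
Not all that is in view belongs to the job. What is shaped like the steel_mass but pink or purple is not meant. What is shaped like the stopper but green is not meant.

How it is judged (in metres and radians):
On the way, in this order (a step that is already met when the one before it is completed fails the run):
1. the tray is swung right up (value of joint tray_arms above 1.9 rad), for 0.2 s.
2. the steel mass stands in the compartment under the tray (x of steel_mass in the frame of kit_box between -0.045 and 0.045 m and y of steel_mass in the frame of kit_box between -0.09 and 0.09 m and z of steel_mass in the frame of kit_box between -0.002 and 0.01 m and angle between steel_mass's own z axis and vertical below 0.12 rad), for 0.2 s.
At the end, for the whole second after the job is handed in: Crucible within 15 mm of the tile's centre, jar within 15 mm of the mat's centre, stopper on the tray's floor, steel mass on the floor of the compartment, tray lowered (joint below 0.06 rad), all four upright within 0.12 rad and at rest (all of step 2 and value of joint tray_arms below 0.06 rad and horizontal distance between crucible and tile below 0.015 m and z of crucible in the frame of tile between 0.004 and 0.013 m and horizontal distance between jar and mat below 0.015 m and z of jar in the frame of mat between 0.002 and 0.011 m and x of stopper in the frame of tray between -0.055 and 0.055 m and y of stopper in the frame of tray between -0.1 and 0.1 m and z of stopper in the frame of tray between -0.002 and 0.009 m and angle between each of crucible, jar, stopper's own z axis and vertical below 0.12 rad and linear speed of each of crucible, stopper, steel_mass, jar below 0.02 m/s); the robot touches nothing.
It fails at once if the crucible or the jar is tipped over (angle between any of crucible, jar's own z axis and vertical above 0.7 rad).
It fails at once if the crucible or the jar is dropped (falls out of the fingers faster than 0.6 m/s, about 2 cm of free fall) ((contact force between the fingers and crucible below 0.05 N and linear speed of crucible above 0.6 m/s) or (contact force between the fingers and jar below 0.05 N and linear speed of jar above 0.6 m/s)).
It also fails if it takes over 144 s, if anything falls off the work surface, if the arm or the gripper's body presses on something with over 40 N, if the wrist force passes 120 N, or if a joint passes its speed limit or range.

## Working session

There is one attempt and no reset: what is moved stays moved. The work goes in short steps, Python scripts to look and compute and a tool call to move; the robot and the scene stay as the last step left them, time stands still between calls to the robot, and variables do not carry over. Pictures are saved under pics/ and viewed, and the job is handed in when it is done.

Besides the shell and the picture viewer there is one more tool, called after "Call:" by a JSON object that holds its "api" and its "payload", one argument or row to a line. play_rows: Moves the arm, as the interface text tells. Its arguments: {"type":"object","properties":{"plan":{"type":"array","items":{"type":"array","items":{"type":"array","items":{"type":"number"}}}},"hand":{"type":"number"}},"required":["plan"]}

```bash
ls; mkdir -p pics
python3 - <<'E'
from station import r
import cv2
print(r.sense())
for n in ("side","top"):
    p,d=r.capture(n); cv2.imwrite(f"pics/{n}0.png",p); print(n,r.get_calibration(n),(d>0).mean())
E
```

```text
pics
{'time_s': 0.0, 'joints': array([-5.42247724e+01,  2.20887502e+01,  3.77983167e-01, -2.94550241e-02,
       -6.84120872e+01, -1.48157297e+01]), 'joint_velocities': array([ 0.06538633,  0.01351473, -0.08940174, -0.06774469,  0.03677326,
       -0.03848051]), 'effort': array([ 1.76460399e-03, -3.90666139e+01,  1.87415707e+01,  4.21989977e+00,
        1.11499254e-02, -2.04937055e-04]), 'tcp_pos': array([ 0.22334953, -0.58305957,  0.22146733]), 'ee_rot': array([[-8.65662655e-04, -3.57529850e-01,  9.33901310e-01],
       [ 2.01905326e-03,  9.33899132e-01,  3.57530887e-01],
       [-9.99997587e-01,  2.19509763e-03, -8.65697920e-05]]), 'wrist_force': array([ 0.31311131, -0.14399373,  0.71484168]), 'moment': array([0.0254325 , 0.03433825, 0.06367905]), 'gripper_width': 1.0003585539335405}
side {'vfov': 45.77121437931044, 'cx': 311.633806960919, 'cy': 236.59402138194784, 'rvec': array([ 0.20162545, -2.65172261,  1.49709688]), 'tvec': array([0.5176163 , 0.12756996, 1.06151752])} 0.996103515625
top {'vfov': 53.544214889835786, 'cx': 319.58292537010686, 'cy': 245.11320442882715, 'rvec': array([ 2.19219025, -2.14519643,  0.07861783]), 'tvec': array([0.01687911, 0.50853983, 1.10887414])} 0.996142578125
```

View pics/side0.png

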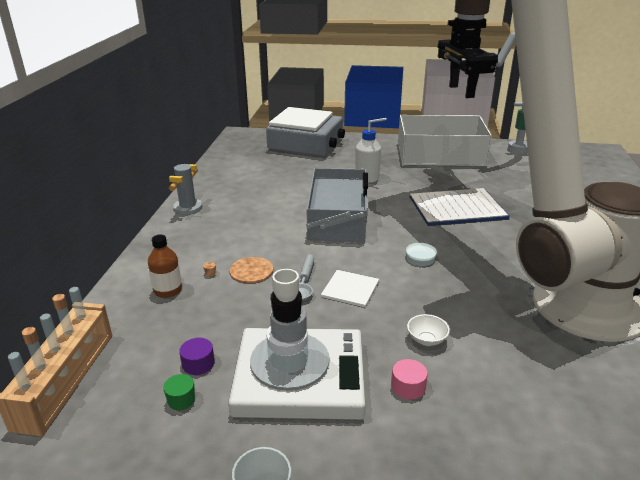

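View pics/top0.png

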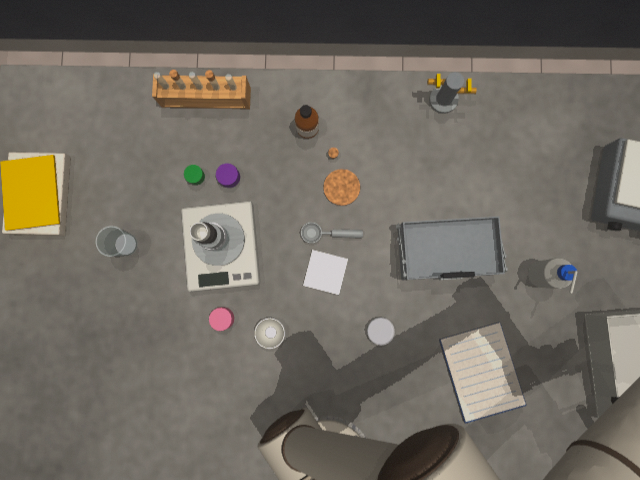

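The top picture shows the stack at about (207,233), the tile at (326,272), the mat at (342,187), and the kit box and tray at (452,250), with the handle at (458,275). In the side picture the stack runs from the crucible at (286,284) through the stopper (286,305) and mass (289,322) to the jar (287,345).

Possible mix-ups (side pixels):
- **For the mass:** purple (197,356) and pink (409,380) cylinders.
- **For the stopper:** green one (180,392).
- **For the crucible:** white bowl (428,332), dish (421,254) and beaker (262,470).
- **For the mat and tile:** small cork (210,269) and the notebook.

I choose the items in the stack.

```bash
cat > h.py <<'E'
import numpy as np, cv2
from station import r
def cal(n):
    c=r.get_calibration(n); f=240/np.tan(np.radians(c['vfov']/2))
    R,_=cv2.Rodrigues(np.array(c['rvec'])); t=np.array(c['tvec']).reshape(3)
    return f,c['cx'],c['cy'],R,t
def cloud(n,d):
    f,cx,cy,R,t=cal(n); v,u=np.mgrid[0:480,0:640]
    P=np.stack([(u-cx)/f*d,(v-cy)/f*d,d],-1)-t
    return P@R   # R^T (p-t)
def ray(n,u,v,z):
    f,cx,cy,R,t=cal(n); C=-R.T@t; D=R.T@np.array([(u-cx)/f,(v-cy)/f,1.])
    return C+D*(z-C[2])/D[2]
def proj(n,p):
    f,cx,cy,R,t=cal(n); q=R@np.array(p)+t
    return f*q[0]/q[2]+cx, f*q[1]/q[2]+cy
def delta(target,yawR=None):
    s=r.sense(); return s['ee_rot'].T@(np.array(target)-s['tcp_pos'])*100
E
python3 - <<'E'
from h import *
T=cv2.imread('pics/top0.png'); S=cv2.imread('pics/side0.png')
pt,dt=r.capture('top'); ps,ds=r.capture('side')
np.save('pt0.npy',cloud('top',dt)); np.save('ps0.npy',cloud('side',ds))
ct=np.load('pt0.npy'); cs=np.load('ps0.npy')
for px in [(326,272),(342,187),(220,255),(452,250),(205,233),(458,275),(300,330),(340,340)]: print('top',px,ct[px[1],px[0]].round(4))
for px in [(286,271),(286,284),(286,305),(289,322),(287,345),(350,288),(250,270),(340,210)]: print('side',px,cs[px[1],px[0]].round(4))
s=r.sense(); print(proj('side',s['tcp_pos']),proj('top',s['tcp_pos']))
# crop
a=cv2.resize(S[250:400,220:370],(500,500),interpolation=cv2.INTER_CUBIC)
cv2.imwrite('pics/crop.png',a)
b=cv2.resize(T[180:300,380:540],(800,600),interpolation=cv2.INTER_CUBIC); cv2.imwrite('pics/cropb.png',b)
c=cv2.resize(T[190:300,165:285],(600,550),interpolation=cv2.INTER_CUBIC); cv2.imwrite('pics/cropc.png',c)
E
```

```text
top (326, 272) [0.4448 0.0113 0.0134]
top (342, 187) [ 0.653  -0.0233  0.0056]
top (220, 255) [0.4783 0.2603 0.0409]
top (452, 250) [ 0.5005 -0.2777  0.0531]
top (205, 233) [0.5148 0.2631 0.1745]
top (458, 275) [ 0.4416 -0.277   0.1054]
top (300, 330) [0.3055 0.0705 0.0011]
top (340, 340) [ 0.2844 -0.0254  0.0018]
side (286, 271) [0.5187 0.2517 0.1984]
side (286, 284) [0.5113 0.2878 0.2018]
side (286, 305) [0.5122 0.2897 0.1666]
side (289, 322) [0.5099 0.2855 0.1326]
side (287, 345) [0.5114 0.2988 0.1002]
side (350, 288) [0.4454 0.0213 0.0085]
side (250, 270) [ 0.6555 -0.0183  0.0038]
side (340, 210) [ 0.4873 -0.1621  0.0791]
(np.float64(460.96449105279044), np.float64(91.21918485117945)) (np.float64(638.3792322873101), np.float64(392.74587143897224))
```

View pics/crop.png

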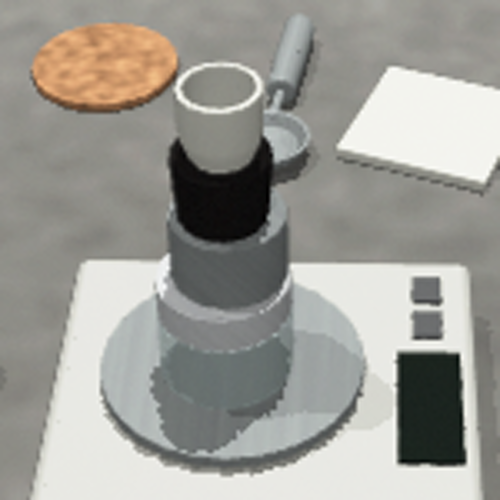

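View pics/cropb.png

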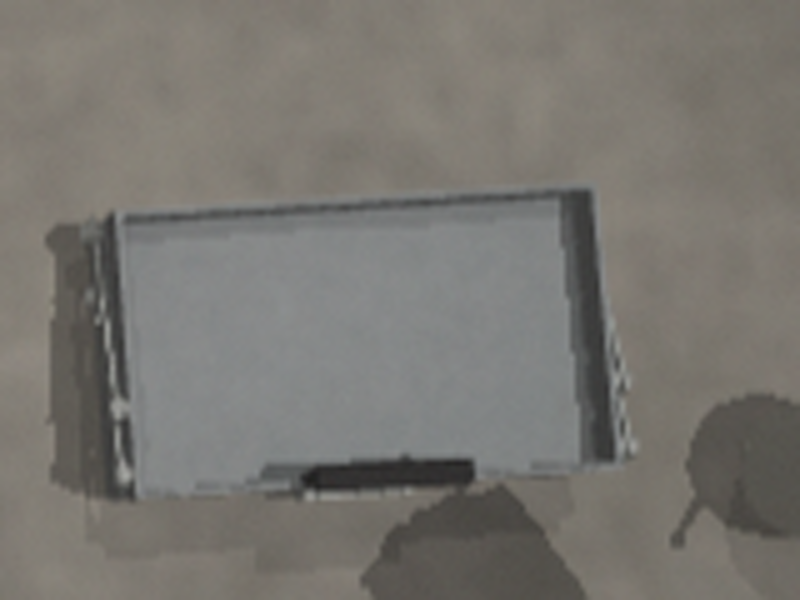

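View pics/cropc.png

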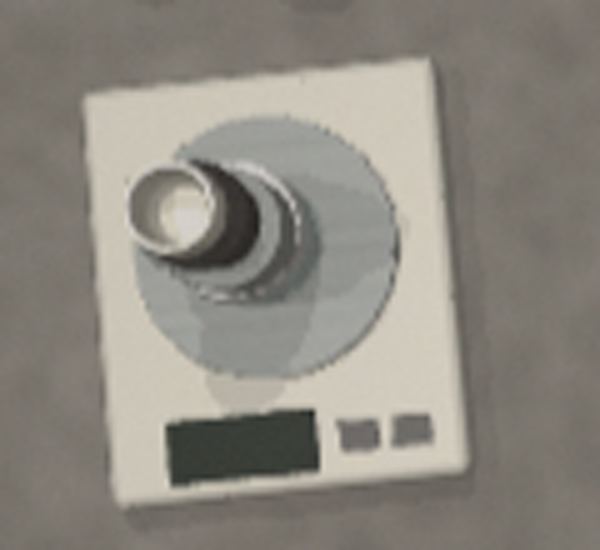

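Run:
```python
from h import *
from scipy.optimize import least_squares
ct=np.load('pt0.npy'); cs=np.load('ps0.npy'); T=cv2.imread('pics/top0.png'); S=cv2.imread('pics/side0.png')
print('crucible rim ray', ray('top',199.4,232.3,0.203))
# cylinder fits from side
for nm,z0,z1,R in [('jarlid',.083,.097,.031),('mass',.103,.129,.027),('stopper',.14,.163,.0217),('cruc',.183,.2,.019)]:
    for n,c in (('side',cs),('top',ct)):
        m=(c[...,2]>z0)&(c[...,2]<z1)&(np.abs(c[...,0]-.515)<.06)&(np.abs(c[...,1]-.27)<.06)
        P=c[m][:,:2]
        if len(P)<20: continue
        f=least_squares(lambda q: np.hypot(P[:,0]-q[0],P[:,1]-q[1])-R,[.513,.27],loss='soft_l1',f_scale=.002)
        print(nm,n,len(P),f.x.round(4),np.median(np.abs(f.fun)).round(4))
def rectfit(mask,z,n):
    cn,_=cv2.findContours(mask.astype('uint8'),0,1); k=max(cn,key=cv2.contourArea)
    W=np.array([ray(n,u,v,z)[:2] for u,v in k[:,0]],dtype=np.float32)
    (c,s,a)=cv2.minAreaRect(W); (cc,rr)=cv2.minEnclosingCircle(W); print(n,z,np.round(c,4),np.round(s,4),round(a,2),'circ',np.round(cc,4),round(rr,4)); return W
h=cv2.cvtColor(T,cv2.COLOR_BGR2HSV); hs=cv2.cvtColor(S,cv2.COLOR_BGR2HSV)
def win(m,x0,y0,x1,y1):
    o=np.zeros_like(m); o[y0:y1,x0:x1]=m[y0:y1,x0:x1]; return o
print('tile');rectfit(win((h[...,2]>175),295,240,357,305),.008,'top'); rectfit(win((hs[...,2]>185),315,265,385,310),.008,'side')
print('mat');rectfit(win((h[...,1]>100),315,163,370,212),.006,'top'); rectfit(win((hs[...,1]>100),225,250,278,290),.006,'side')
print('handle');rectfit(win((h[...,2]<60),430,265,485,285),.104,'top')
# tray from cloud top rim height
m=(ct[...,2]>.068)&(ct[...,2]<.085)&(np.abs(ct[...,0]-.5)<.12)&(np.abs(ct[...,1]+.28)<.15)
mm=(ct[...,2]>.04)&(np.abs(ct[...,0]-.5)<.12)&(np.abs(ct[...,1]+.28)<.15)
print('rim pts');print(cv2.minAreaRect(ct[m][:,:2].astype('float32')),m.sum());print(cv2.minAreaRect(ct[mm][:,:2].astype('float32')))
m=(ct[...,2]>.046)&(ct[...,2]<.060)&(np.abs(ct[...,0]-.5)<.12)&(np.abs(ct[...,1]+.28)<.15)
print('floor',cv2.minAreaRect(ct[m][:,:2].astype('float32')),np.median(ct[m][:,2]))
m=(ct[...,2]>.096)&(np.abs(ct[...,0]-.5)<.12)&(np.abs(ct[...,1]+.28)<.15)
print('handle cloud',cv2.minAreaRect(ct[m][:,:2].astype('float32')),np.median(ct[m],0))
m=(hs[...,2]<256)
# balance / bench level
print('pan z',np.median(ct[255:265,205:225,2]),'bench',np.median(ct[300:320,280:300,2]))
m=win((h[...,2]>150),175,195,265,300);rectfit(m,.035,'top')
```

```text
crucible rim ray [0.5129156  0.26700992 0.203     ]
jarlid side 303 [0.5184 0.2688] 0.0006
jarlid top 37 [0.5168 0.2699] 0.0003
mass side 481 [0.516  0.2654] 0.0005
mass top 69 [0.5147 0.2664] 0.0003
stopper side 339 [0.5173 0.2676] 0.0007
stopper top 33 [0.516  0.2685] 0.0003
cruc side 427 [0.5162 0.2705] 0.0015
cruc top 83 [0.5143 0.2677] 0.0017
tile
top 0.008 [0.445  0.0135] [0.0887 0.0888] 76.81 circ [0.4452 0.0137] 0.0613
side 0.008 [0.446  0.0139] [0.0906 0.0896] 76.97 circ [0.4463 0.0149] 0.0618
mat
top 0.006 [ 0.653  -0.0221] [0.0891 0.0854] 1.07 circ [ 0.6533 -0.0218] 0.0449
side 0.006 [ 0.6532 -0.0188] [0.0879 0.0908] 8.07 circ [ 0.6531 -0.018 ] 0.0472
handle
top 0.104 [ 0.4429 -0.2752] [0.0101 0.0741] 3.87 circ [ 0.4427 -0.2752] 0.0371
rim pts
((0.5037725567817688, -0.27419212460517883), (0.13029229640960693, 0.2357262820005417), 4.625057220458984) 682
((0.5011792778968811, -0.27306073904037476), (0.13518771529197693, 0.23847095668315887), 4.587823390960693)
floor ((0.5028772950172424, -0.26738783717155457), (0.12985509634017944, 0.22755591571331024), 4.529644966125488) 0.05397115134041559
handle cloud ((0.44175297021865845, -0.2780061960220337), (0.011808459646999836, 0.069656141102314), 4.597983360290527) [ 0.44162148 -0.27706546  0.10438946]
pan z 0.0462299230583111 bench 0.0009916434267031407
top 0.035 [0.5008 0.2644] [0.1966 0.1673] 7.15 circ [0.5006 0.2644] 0.1264
```

```bash
cat >> h.py <<'E'
def yaw():
    R=r.sense()['ee_rot']; return np.degrees(np.arctan2(R[1,1],R[0,1]))
def mv(x,y,z,yw=None):
    s=r.sense(); R=s['ee_rot']; a=np.arctan2(R[1,1],R[0,1])
    ty=np.array([np.cos(a),np.sin(a),0]); tx=np.array([0,0,-1.]); tz=np.cross(tx,ty)
    d=(np.array([x,y,z])-s['tcp_pos'])*100
    t=0
    if yw is not None: t=-((yw-np.degrees(a)+180)%360-180)/10
    print('t',round(s['time_s'],2),'tcp',s['tcp_pos'].round(4),'yaw',round(np.degrees(a),2),'tilt',round(np.degrees(np.arccos(-R[2,0])),2),'F',s['wrist_force'].round(1),'w',round(s['gripper_width'],3),'J6',round(s['joints'][5],1))
    print('shift cm', np.round([tx@d,ty@d,tz@d],2),'turn',round(t,3))
E
python3 - <<'E'
from h import *
ct=np.load('pt0.npy')
for a,b,x0,x1 in [(255,300,540,580),(310,420,440,525),(300,400,585,640),(140,230,595,640)]:
    c=ct[a:b,x0:x1].reshape(-1,3); c=c[c[:,2]>.02]; 
    if len(c): print(c.min(0).round(3),c.max(0).round(3))
mv(.4417,-.278,.2,184.6)
E
```

```text
[ 0.408 -0.528  0.022] [0.484 0.009 1.15 ]
[ 0.142 -0.416  0.02 ] [0.409 0.009 1.15 ]
[ 0.167 -0.713  0.02 ] [0.409 0.009 1.15 ]
[ 0.409 -0.72   0.02 ] [0.764 0.009 1.15 ]
t 0.2 tcp [ 0.2235 -0.5833  0.2219] yaw 110.95 tilt 0.08 F [-0.3 -0.5 -0.2] w 1.0 J6 -14.8
shift cm [ 2.19 20.71 31.3 ] turn -7.365
```

Call:
{"api": "play_rows", "payload": {
  "plan": [
    [[-3,5,0,-1,0,0],[-3,10,2,-2,0,0],[-3,14,6,-3,0,0],[-3,18,11,-4,0,0],[-3,20,16,-5,0,0]]
  ],
  "hand": 0.6
}}

```text
time_s: 0.82
tcp_pos: [0.3014, -0.3377, 0.253]
ee_rot: [[0.001, -0.947, 0.321], [-0.0, 0.321, 0.947], [-1.0, -0.001, 0.0]]
wrist_force: [1.4, -0.3, 0.1]
gripper_width: 0.612
```

```bash
python3 -c "
from h import *
mv(.4417,-.278,.15,184.6)"
```

```text
t 0.82 tcp [ 0.3014 -0.3377  0.253 ] yaw 161.27 tilt 0.06 F [ 1.4 -0.3  0.1] w 0.612 J6 8.9
shift cm [ 10.3  -11.37  10.15] turn -2.333
```

Call:
{"api": "play_rows", "payload": {
  "plan": [
    [[2,-3,3,-0.8,0,0],[5,-7,6,-1.6,0,0],[8,-10,9,-2.33,0,0],[10,-11.4,10.2,-2.33,0,0],[10,-11.4,10.2,-2.33,0,0]]
  ]
}}

```text
time_s: 1.45
tcp_pos: [0.4423, -0.2794, 0.1506]
ee_rot: [[-0.004, -0.997, -0.076], [0.001, -0.076, 0.997], [-1.0, 0.004, 0.002]]
wrist_force: [-0.5, 0.1, 1.3]
gripper_width: 0.599
```

```bash
python3 -c "
from h import *
mv(.4417,-.278,.084,184.6)
p,d=r.capture('side');cv2.imwrite('pics/s1.png',cv2.resize(p[120:260,270:420],(800,600)))"
```

```text
t 1.45 tcp [ 0.4423 -0.2794  0.1506] yaw -175.65 tilt 0.26 F [-0.5  0.1  1.3] w 0.599 J6 18.9
shift cm [6.66 0.05 0.15] turn -0.025
```

View pics/s1.png

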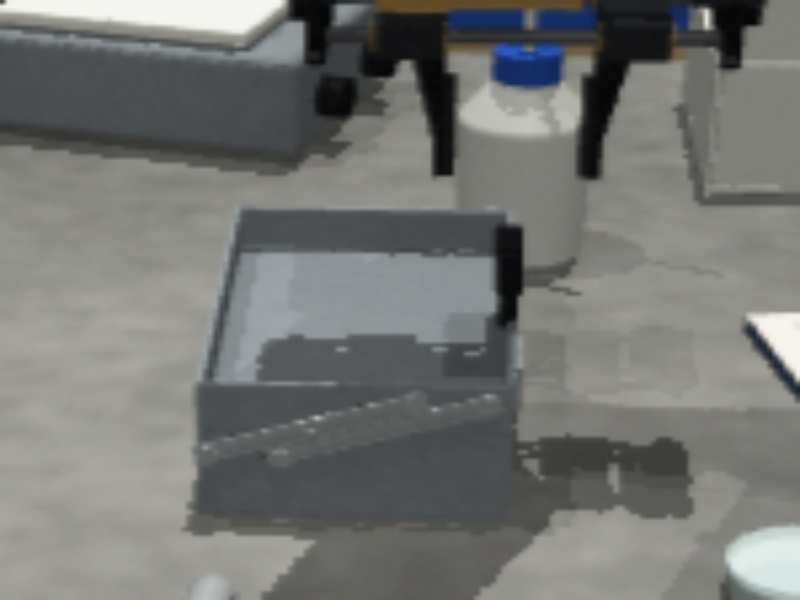

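The fingers hang astride the handle, at (440,165) and (590,165) in the crop with the handle at (508,270). They need to go 6.7 cm down.

Call:
{"api": "play_rows", "payload": {
  "plan": [
    [[2,0,0.1,0,0,0],[4,0,0.1,0,0,0],[6,0,0.15,0,0,0],[6.6,0,0.15,0,0,0],[6.6,0,0.15,0,0,0]]
  ]
}}

```text
time_s: 2.12
tcp_pos: [0.4423, -0.2794, 0.0873]
ee_rot: [[0.001, -0.997, -0.074], [-0.0, -0.074, 0.997], [-1.0, -0.001, -0.001]]
wrist_force: [-0.4, -0.5, 0.3]
gripper_width: 0.601
```

Call:
{"api": "play_rows", "payload": {
  "plan": [
    [[0,0,0,0,0,0],[0,0,0,0,0,0],[0,0,0,0,0,0],[0,0,0,0,0,0],[0,0,0,0,0,0]]
  ],
  "hand": 0
}}

```text
time_s: 2.75
tcp_pos: [0.4432, -0.2789, 0.0866]
ee_rot: [[0.002, -0.997, -0.074], [-0.0, -0.074, 0.997], [-1.0, -0.002, -0.0]]
wrist_force: [-0.1, 1.3, -3.3]
gripper_width: 0.131
```

```bash
python3 -c "
from h import *
mv(.4417,-.278,.084,184.6)
print(r.sense()['joints'].round(1))
# arc rows: tool shift (x down, y along -box x)
for q in range(0,121,10):
    a=np.radians(20);t=a+np.radians(q); print(q,round(-9*(np.sin(t)-np.sin(a)),2),round(-9*(np.cos(a)-np.cos(t)),2))
p,d=r.capture('side');cv2.imwrite('pics/s2.png',cv2.resize(p[120:260,270:420],(800,600)))"
```

```text
t 2.75 tcp [ 0.4432 -0.2789  0.0866] yaw -175.73 tilt 0.12 F [-0.1  1.3 -3.3] w 0.131 J6 18.7
shift cm [0.26 0.15 0.1 ] turn -0.033
[-14.4  20.5 -24.1  -0.  -45.2  18.7]
0 -0.0 -0.0
10 -1.42 -0.66
20 -2.71 -1.56
30 -3.82 -2.67
40 -4.72 -3.96
50 -5.38 -5.38
60 -5.79 -6.89
70 -5.92 -8.46
80 -5.79 -10.02
90 -5.38 -11.54
100 -4.72 -12.96
110 -3.82 -14.24
120 -2.71 -15.35
```

View pics/s2.png

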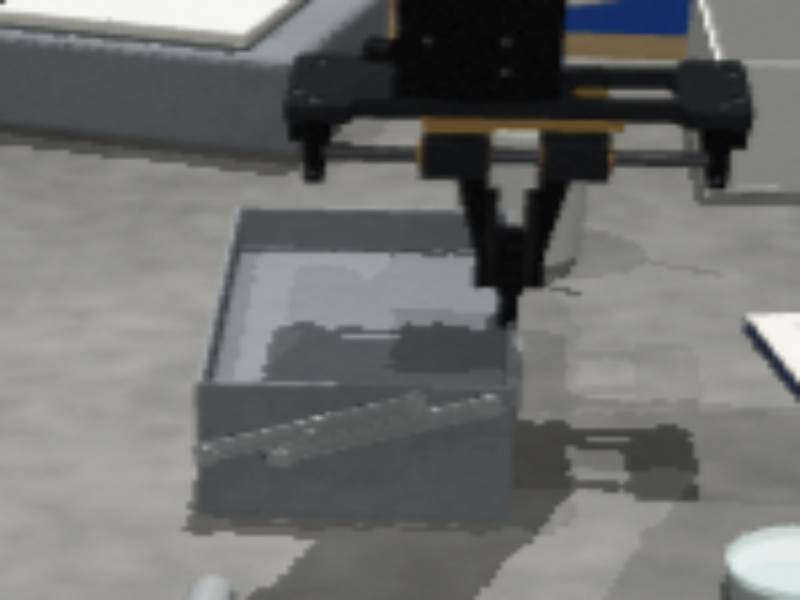

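The handle is gripped: opening 0.131 is 11.4 mm, and the fingers sit on the bar at (508,260). Next I swing the tray along its arc.

Call:
{"api": "play_rows", "payload": {
  "plan": [
    [[-0.7,-0.3,0,0,0,0],[-1.42,-0.66,0,0,0,0],[-2.1,-1.08,0,0,0,0],[-2.71,-1.56,0,0,0,0],[-2.71,-1.56,0,0,0,0]]
  ]
}}

```text
time_s: 3.42
tcp_pos: [0.4592, -0.2776, 0.1143]
ee_rot: [[0.002, -0.997, -0.075], [-0.0, -0.075, 0.997], [-1.0, -0.002, -0.0]]
wrist_force: [4.7, 0.9, -5.8]
gripper_width: 0.134
```

Call:
{"api": "play_rows", "payload": {
  "plan": [
    [[-1.11,-1.11,0,0,0,0],[-2.01,-2.4,0,0,0,0],[-2.67,-3.82,0,0,0,0],[-3.08,-5.33,0,0,0,0],[-3.21,-6.9,0,0,0,0]]
  ]
}}

```text
time_s: 4.05
tcp_pos: [0.5265, -0.2721, 0.146]
ee_rot: [[-0.003, -0.997, -0.074], [0.001, -0.074, 0.997], [-1.0, 0.003, 0.001]]
wrist_force: [-1.8, 0.7, -6.7]
gripper_width: 0.136
```

Call:
{"api": "play_rows", "payload": {
  "plan": [
    [[0.13,-1.56,0,0,0,0],[0.54,-3.08,0,0,0,0],[1.2,-4.5,0,0,0,0],[2.1,-5.78,0,0,0,0],[3.15,-6.85,0,0,0,0]]
  ]
}}

```text
time_s: 4.68
tcp_pos: [0.5962, -0.2666, 0.114]
ee_rot: [[-0.0, -0.997, -0.075], [0.001, -0.075, 0.997], [-1.0, 0.0, 0.001]]
wrist_force: [-2.5, 5.1, -1.8]
gripper_width: 0.131
```

Call:
{"api": "play_rows", "payload": {
  "plan": [
    [[0.1,-0.1,0,0,0,0],[0.1,-0.1,0,0,0,0],[0.1,-0.1,0,0,0,0]]
  ]
}}

```text
time_s: 5.05
tcp_pos: [0.5963, -0.2666, 0.1136]
ee_rot: [[-0.001, -0.997, -0.075], [0.001, -0.075, 0.997], [-1.0, 0.001, 0.001]]
wrist_force: [-3.2, 5.6, 1.0]
gripper_width: 0.136
```

```bash
python3 -c "
from h import *
mv(.5967,-.2657,.111,184.6)
p,d=r.capture('side');cv2.imwrite('pics/s3.png',cv2.resize(p[120:260,240:420],(800,600)))"
```

```text
t 5.05 tcp [ 0.5963 -0.2666  0.1136] yaw -175.71 tilt 0.08 F [-3.2  5.6  1. ] w 0.136 J6 14.3
shift cm [ 0.26 -0.05  0.09] turn -0.031
```

View pics/s3.png

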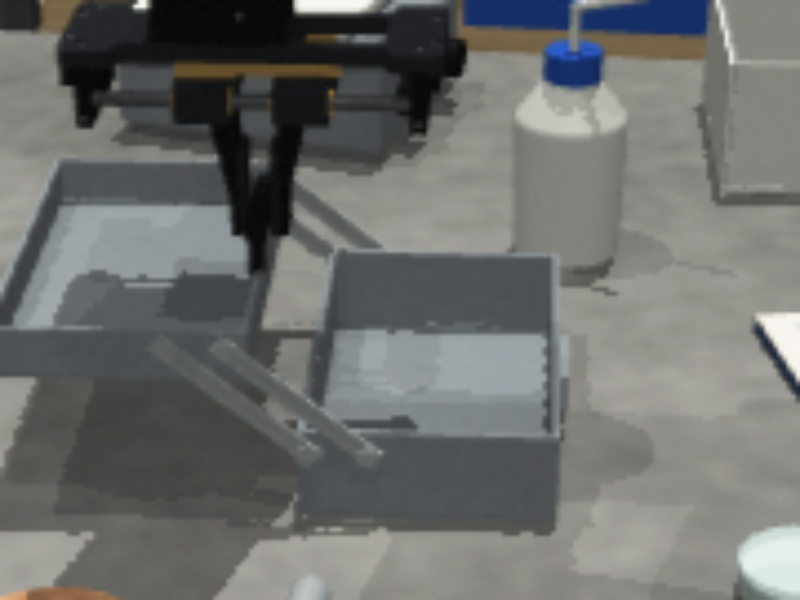

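The tray is at its stop: box visible at (440,380), tray behind it at (140,270), TCP moved 153.6 mm. Next I release it and go up.

Call:
{"api": "play_rows", "payload": {
  "plan": [
    [[0,0,0,0,0,0],[0,0,0,0,0,0],[0,0,0,0,0,0],[-3,0,0,0,0,0],[-7,0,0,0,0,0]]
  ],
  "hand": 0.5
}}

```text
time_s: 5.72
tcp_pos: [0.5957, -0.2677, 0.1831]
ee_rot: [[-0.002, -0.997, -0.074], [0.0, -0.074, 0.997], [-1.0, 0.002, 0.0]]
wrist_force: [0.6, -0.4, 0.1]
gripper_width: 0.491
```

Call:
{"api": "play_rows", "payload": {
  "plan": [
    [[-5,0,0,0,0,0],[-10,0,0,0,0,0],[-12,0,3,1,0,0],[-12,0,8,2,0,0],[-12,0,14,3,0,0]]
  ],
  "hand": 0.9
}}

```text
time_s: 6.35
tcp_pos: [0.5859, -0.1276, 0.3038]
ee_rot: [[0.002, -0.898, 0.441], [-0.0, 0.441, 0.898], [-1.0, -0.002, 0.001]]
wrist_force: [1.2, 0.1, 0.4]
gripper_width: 0.885
```

```bash
python3 -c "
from h import *
mv(.5145,.268,.30,94.6)
p,d=r.capture('top');cv2.imwrite('pics/t3.png',p);np.save('pt3.npy',cloud('top',d))"
```

```text
t 6.35 tcp [ 0.5859 -0.1276  0.3038] yaw 153.86 tilt 0.12 F [1.2 0.1 0.4] w 0.885 J6 -29.3
shift cm [ 0.38 23.84 32.37] turn 5.926
```

View pics/t3.png

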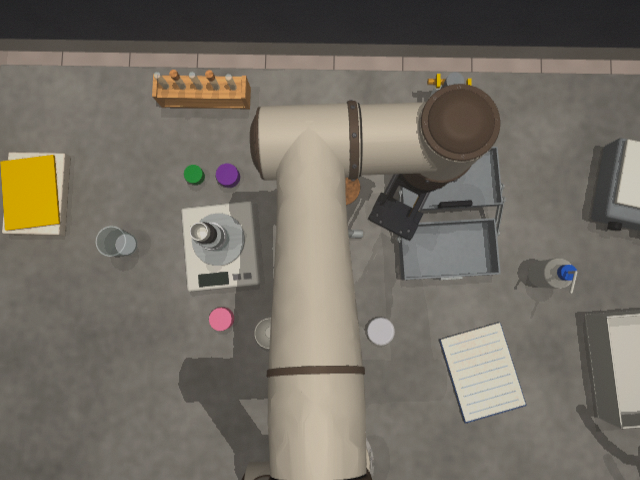

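The tray stays up at (452,185) and the box is open at (448,250). Next stop is above the stack at (207,233).

Call:
{"api": "play_rows", "payload": {
  "plan": [
    [[0,3,4,1,0,0],[0,6,8,2,0,0],[0,9,12,3,0,0],[0,12,16,4,0,0],[0,15,20,5,0,0]]
  ]
}}

```text
time_s: 7.02
tcp_pos: [0.5372, 0.1185, 0.3038]
ee_rot: [[0.002, -0.242, 0.97], [0.0, 0.97, 0.242], [-1.0, -0.0, 0.002]]
wrist_force: [1.0, 0.2, 0.5]
gripper_width: 0.899
```

```bash
python3 -c "
from h import *
mv(.5145,.268,.25,94.6)"
```

```text
t 7.03 tcp [0.5372 0.1185 0.3038] yaw 103.98 tilt 0.1 F [1.  0.2 0.5] w 0.899 J6 -105.4
shift cm [ 5.38 15.05  1.41] turn 0.938
```

Call:
{"api": "play_rows", "payload": {
  "plan": [
    [[0,4,0.4,0.5,0,0],[0,8,0.8,0.94,0,0],[1,12,1.2,0.94,0,0],[3,15,1.4,0.94,0,0],[4,15,1.4,0.94,0,0]]
  ]
}}

```text
time_s: 7.65
tcp_pos: [0.5133, 0.2674, 0.2622]
ee_rot: [[-0.001, -0.088, 0.996], [-0.001, 0.996, 0.088], [-1.0, -0.0, -0.001]]
wrist_force: [-0.3, -0.4, -0.5]
gripper_width: 0.902
```

```bash
python3 -c "
from h import *
mv(.515,.268,.173,94.6)
p,d=r.capture('side');cv2.imwrite('pics/s4.png',cv2.resize(p[180:380,180:420],(800,600)))"
```

```text
t 7.65 tcp [0.5133 0.2674 0.2622] yaw 95.06 tilt 0.04 F [-0.3 -0.4 -0.5] w 0.902 J6 -128.5
shift cm [8.92 0.05 0.17] turn 0.046
```

View pics/s4.png

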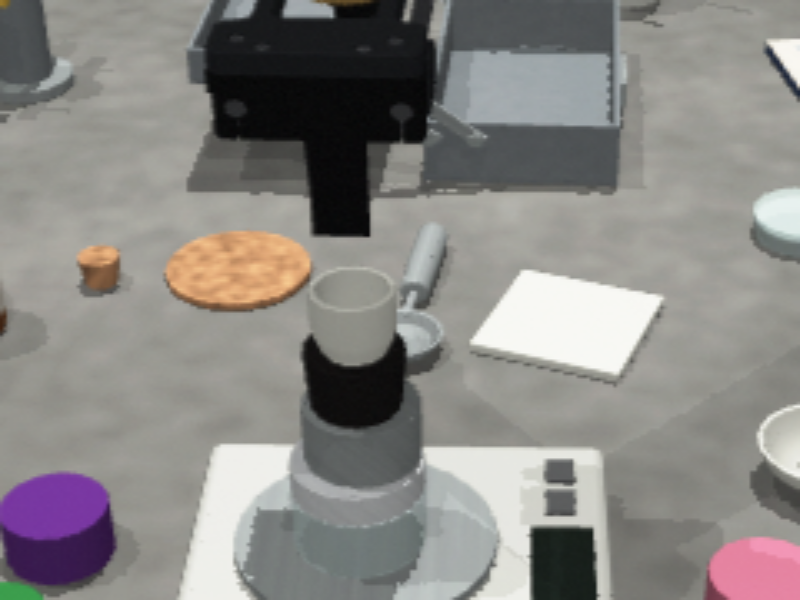

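```bash
python3 -c "
from h import *
P=lambda p:((np.array(proj('side',p))-[180,180])*[800/240,3]).round(0)
print('finger tip',P([.5133,.2674+.04,.2622]),P([.5133,.2674+.05,.2622]))
print('cruc rim c',P([.515,.268,.203]), 'rim +-x',P([.496,.268,.203]),P([.534,.268,.203]))
print('stopper top',P([.5165,.268,.167]))
"
```

```text
finger tip [333. 225.] [328. 237.]
cruc rim c [354. 285.] rim +-x [398. 288.] [310. 282.]
stopper top [354. 346.]
```

The prediction matches the view once the 5° yaw is allowed for: crucible rim seen at x 310–398 in the crop, as predicted. Descending.

Call:
{"api": "play_rows", "payload": {
  "plan": [
    [[3,0,0.1,0,0,0],[6,0,0.2,0,0,0],[8,0,0.2,0,0,0],[8.9,0,0.2,0,0,0],[8.9,0,0.2,0,0,0]]
  ]
}}

```text
time_s: 8.32
tcp_pos: [0.5161, 0.2655, 0.1745]
ee_rot: [[0.0, -0.085, 0.996], [-0.0, 0.996, 0.085], [-1.0, -0.0, 0.0]]
wrist_force: [0.1, 0.4, 0.3]
gripper_width: 0.903
```

Call:
{"api": "play_rows", "payload": {
  "plan": [
    [[0,0,0,0,0,0],[0,0,0,0,0,0],[0,0,0,0,0,0],[0,0,0,0,0,0],[0,0,0,0,0,0]]
  ],
  "hand": 0.3
}}

```text
time_s: 8.95
tcp_pos: [0.5157, 0.2662, 0.1744]
ee_rot: [[0.0, -0.086, 0.996], [0.0, 0.996, 0.086], [-1.0, 0.0, 0.0]]
wrist_force: [0.2, -0.6, 0.6]
gripper_width: 0.424
```

```bash
python3 -c "
from h import *
mv(.515,.268,.173,94.6)
p,d=r.capture('side');cv2.imwrite('pics/s5.png',cv2.resize(p[180:380,180:420],(800,600)))"
```

```text
t 8.95 tcp [0.5157 0.2662 0.1744] yaw 94.92 tilt 0.02 F [ 0.2 -0.6  0.6] w 0.424 J6 -128.4
shift cm [ 0.14  0.19 -0.06] turn 0.032
```

View pics/s5.png

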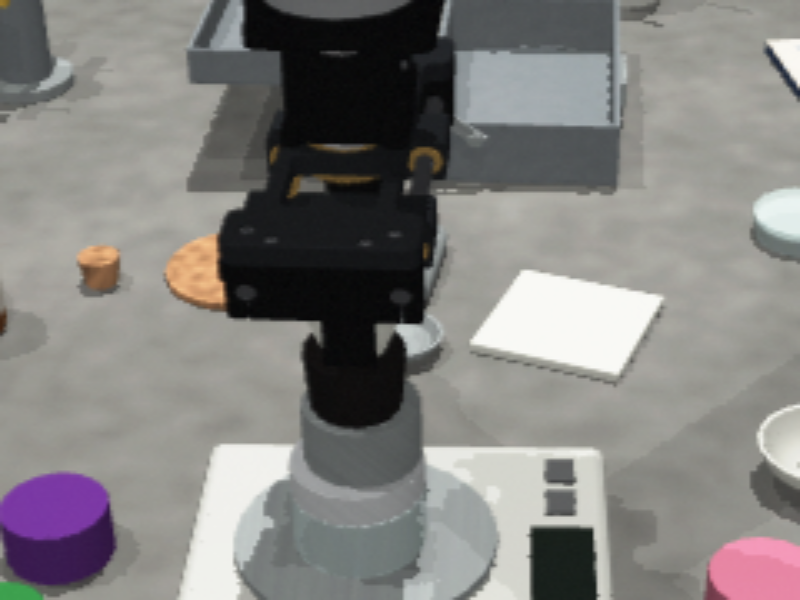

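The crucible is gripped at 0.424 (37 mm), with the fingers on it at (350,345). Lifting.

Call:
{"api": "play_rows", "payload": {
  "plan": [
    [[-0.5,0,0,0,0,0],[-2,0,0,0,0,0],[-4,0,0,0,0,0],[-6,0,0,0,0,0],[-7,0,0,0,0,0]]
  ],
  "hand": 0.1
}}

```text
time_s: 9.62
tcp_pos: [0.5162, 0.2664, 0.2465]
ee_rot: [[0.003, -0.086, 0.996], [0.002, 0.996, 0.086], [-1.0, 0.002, 0.003]]
wrist_force: [1.0, 0.6, 0.1]
gripper_width: 0.418
```

```bash
python3 -c "
from h import *
mv(.4455,.0137,.12,94.6)"
```

```text
t 9.62 tcp [0.5162 0.2664 0.2465] yaw 94.92 tilt 0.18 F [1.  0.6 0.1] w 0.418 J6 -128.4
shift cm [ 12.65 -24.57  -9.22] turn 0.032
```

Call:
{"api": "play_rows", "payload": {
  "plan": [
    [[0,-3,-1,0,0,0],[0,-7,-2.5,0,0,0],[0,-12,-4.5,0,0,0],[1,-17,-6.5,0,0,0],[3,-21,-8,0,0,0]]
  ]
}}

```text
time_s: 10.25
tcp_pos: [0.4536, 0.0485, 0.2151]
ee_rot: [[0.003, -0.086, 0.996], [0.001, 0.996, 0.086], [-1.0, 0.001, 0.003]]
wrist_force: [1.3, -0.6, -1.3]
gripper_width: 0.417
```

```bash
python3 -c "
from h import *
mv(.4455,.0137,.05,94.6)"
```

```text
t 10.25 tcp [0.4536 0.0485 0.2151] yaw 94.91 tilt 0.16 F [ 1.3 -0.6 -1.3] w 0.417 J6 -111.7
shift cm [16.51 -3.4  -1.1 ] turn 0.031
```

Call:
{"api": "play_rows", "payload": {
  "plan": [
    [[4,-2,-0.6,0,0,0],[8,-3,-1,0,0,0],[12,-3.4,-1.1,0,0,0],[15.5,-3.4,-1.1,0,0,0],[16.5,-3.4,-1.1,0,0,0]]
  ]
}}

```text
time_s: 10.88
tcp_pos: [0.4448, 0.0146, 0.0478]
ee_rot: [[-0.004, -0.085, 0.996], [-0.001, 0.996, 0.085], [-1.0, -0.001, -0.004]]
wrist_force: [-0.2, 0.1, -0.3]
gripper_width: 0.412
```

```bash
python3 -c "
from h import *
mv(.4455,.0137,.0165,94.6)
p,d=r.capture('side');cv2.imwrite('pics/s6.png',cv2.resize(p[180:380,240:480],(800,600)))"
```

```text
t 10.88 tcp [0.4448 0.0146 0.0478] yaw 94.89 tilt 0.23 F [-0.2  0.1 -0.3] w 0.412 J6 -108.0
shift cm [ 3.13 -0.1   0.07] turn 0.029
```

View pics/s6.png

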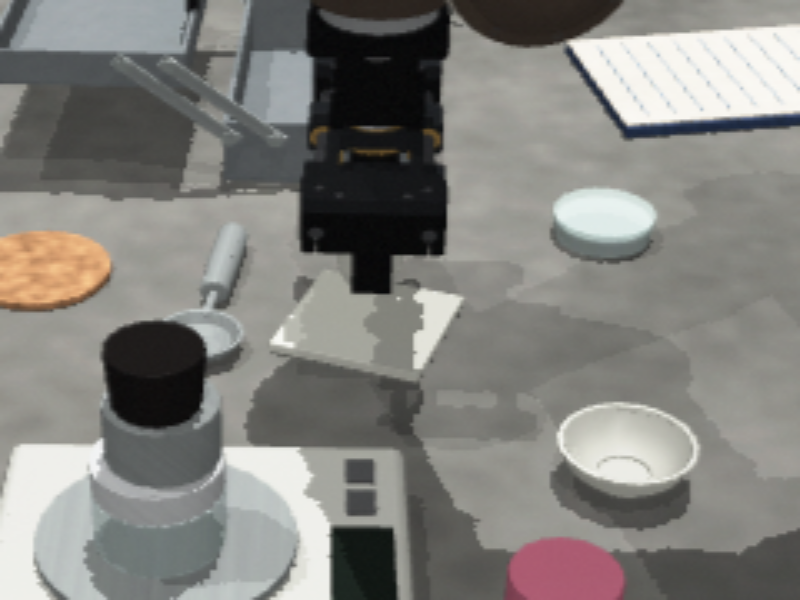

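```bash
python3 -c "
from h import *
p,d=r.capture('side');cv2.imwrite('pics/s7.png',cv2.resize(p[240:320,310:410],(800,640)[:2] and (750,600),interpolation=cv2.INTER_CUBIC))
c=cloud('side',d); 
for v in range(255,285,4): print(v,[tuple(c[v,u].round(3)) for u in (343,347,351,355,359)])
"
```

```text
255 [(np.float64(0.452), np.float64(0.103), np.float64(0.136)), (np.float64(0.445), np.float64(0.102), np.float64(0.137)), (np.float64(0.438), np.float64(0.101), np.float64(0.136)), (np.float64(0.431), np.float64(0.102), np.float64(0.138)), (np.float64(0.424), np.float64(0.109), np.float64(0.143))]
259 [(np.float64(0.452), np.float64(0.102), np.float64(0.128)), (np.float64(0.445), np.float64(0.104), np.float64(0.129)), (np.float64(0.438), np.float64(0.102), np.float64(0.129)), (np.float64(0.431), np.float64(0.1), np.float64(0.128)), (np.float64(0.424), np.float64(0.102), np.float64(0.13))]
263 [(np.float64(0.451), np.float64(0.104), np.float64(0.121)), (np.float64(0.445), np.float64(0.102), np.float64(0.12)), (np.float64(0.438), np.float64(0.102), np.float64(0.121)), (np.float64(0.431), np.float64(0.101), np.float64(0.121)), (np.float64(0.424), np.float64(0.102), np.float64(0.122))]
267 [(np.float64(0.459), np.float64(0.029), np.float64(0.062)), (np.float64(0.45), np.float64(0.044), np.float64(0.072)), (np.float64(0.443), np.float64(0.042), np.float64(0.072)), (np.float64(0.435), np.
[... 593 characters left out ...]
, np.float64(0.04), np.float64(0.053)), (np.float64(0.432), np.float64(-0.025), np.float64(0.008))]
279 [(np.float64(0.462), np.float64(-0.009), np.float64(0.007)), (np.float64(0.454), np.float64(-0.007), np.float64(0.009)), (np.float64(0.447), np.float64(-0.012), np.float64(0.007)), (np.float64(0.439), np.float64(-0.01), np.float64(0.009)), (np.float64(0.431), np.float64(-0.013), np.float64(0.007))]
283 [(np.float64(0.461), np.float64(0.006), np.float64(0.008)), (np.float64(0.453), np.float64(0.003), np.float64(0.006)), (np.float64(0.445), np.float64(0.004), np.float64(0.008)), (np.float64(0.437), np.float64(0.002), np.float64(0.007)), (np.float64(0.43), np.float64(0.0), np.float64(0.007))]
```

View pics/s7.png

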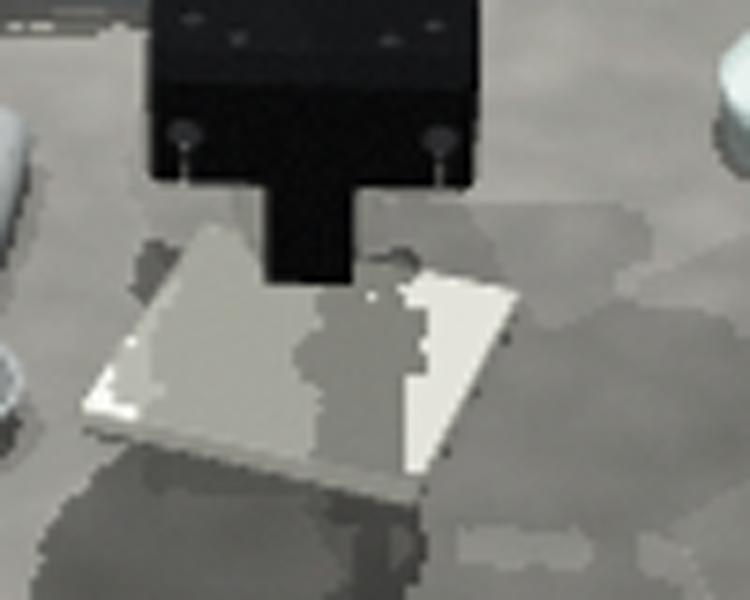

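```bash
python3 -c "
from h import *
for nm,p in [('tip outer',[.4425,.047,.0478]),('foot front',[.4448,.0286,.0405]),('foot side',[.4588,.0146,.0405]),('body low side',[.4638,.0146,.0545]),('rim side',[.4638,.0146,.0765]),('rim front',[.4448,.0336,.0765])]:
  print(nm,np.round(proj('side',p),1))
print('full pic finger tip row ~',240+283/7.5)
"
```

```text
tip outer [350.6 279.2]
foot front [350.3 276.7]
foot side [343.8 271.9]
body low side [341.3 265.7]
rim side [341.4 256. ]
rim front [350.4 262.3]
full pic finger tip row ~ 277.73333333333335
```

The crucible is held: it shows faintly in shadow either side of the finger at (250,230) and (370,230), and its outline matches the prediction. Lowering it.

Call:
{"api": "play_rows", "payload": {
  "plan": [
    [[1.2,0,0,0,0,0],[2.2,-0.1,0.05,0,0,0],[2.8,-0.1,0.05,0,0,0],[2.95,-0.1,0.05,0,0,0],[2.95,-0.1,0.05,0,0,0]]
  ]
}}

```text
time_s: 11.6
tcp_pos: [0.4466, 0.0143, 0.0198]
ee_rot: [[0.0, -0.086, 0.996], [-0.0, 0.996, 0.086], [-1.0, -0.0, 0.0]]
wrist_force: [-0.5, 0.4, -0.9]
gripper_width: 0.417
```

Call:
{"api": "play_rows", "payload": {
  "plan": [
    [[0.05,0,0,0,0,0],[0.1,0,0,0,0,0],[0.1,0,0,0,0,0]]
  ]
}}

```text
time_s: 11.98
tcp_pos: [0.4465, 0.0142, 0.0188]
ee_rot: [[0.0, -0.086, 0.996], [0.0, 0.996, 0.086], [-1.0, 0.0, 0.0]]
wrist_force: [-0.8, -0.0, -0.2]
gripper_width: 0.416
```

```bash
python3 -c "
from h import *
mv(.4455,.0137,.0165,94.6)"
```

```text
t 11.97 tcp [0.4465 0.0142 0.0188] yaw 94.91 tilt 0.01 F [-0.8 -0.  -0.2] w 0.416 J6 -107.9
shift cm [ 0.23 -0.04 -0.11] turn 0.031
```

Call:
{"api": "play_rows", "payload": {
  "plan": [
    [[0.08,0,-0.05,0,0,0],[0.15,0,-0.1,0,0,0],[0.15,0,-0.1,0,0,0]]
  ]
}}

```text
time_s: 12.35
tcp_pos: [0.4454, 0.0141, 0.0172]
ee_rot: [[-0.0, -0.086, 0.996], [-0.0, 0.996, 0.086], [-1.0, -0.0, -0.0]]
wrist_force: [-0.5, 0.1, -1.2]
gripper_width: 0.419
```

Call:
{"api": "play_rows", "payload": {
  "plan": [
    [[0.06,0,0,0,0,0],[0.1,0,0,0,0,0],[0.1,0,0,0,0,0]]
  ]
}}

```text
time_s: 12.72
tcp_pos: [0.4455, 0.0141, 0.0162]
ee_rot: [[-0.0, -0.086, 0.996], [0.0, 0.996, 0.086], [-1.0, 0.0, -0.0]]
wrist_force: [-0.4, -0.5, 0.0]
gripper_width: 0.419
```

Call:
{"api": "play_rows", "payload": {
  "plan": [
    [[0.05,0,0,0,0,0],[0.08,0,0,0,0,0],[0.08,0,0,0,0,0]]
  ]
}}

```text
time_s: 13.1
tcp_pos: [0.4455, 0.0141, 0.0154]
ee_rot: [[-0.0, -0.086, 0.996], [-0.0, 0.996, 0.086], [-1.0, -0.0, -0.0]]
wrist_force: [-0.5, -0.4, -0.3]
gripper_width: 0.417
```

Call:
{"api": "play_rows", "payload": {
  "plan": [
    [[0.05,0,0,0,0,0],[0.08,0,0,0,0,0],[0.08,0,0,0,0,0]]
  ]
}}

```text
time_s: 13.48
tcp_pos: [0.4456, 0.0142, 0.0153]
ee_rot: [[0.0, -0.086, 0.996], [-0.0, 0.996, 0.086], [-1.0, -0.0, 0.0]]
wrist_force: [-1.7, 0.1, 6.3]
gripper_width: 0.417
```

Contact: 6 N up at z = 0.0153. Releasing. The fingers open either side, then go up.

Call:
{"api": "play_rows", "payload": {
  "plan": [
    [[0,0,0,0,0,0],[0,0,0,0,0,0],[0,0,0,0,0,0],[0,0,0,0,0,0]]
  ],
  "hand": 0.8
}}

```text
time_s: 13.98
tcp_pos: [0.4454, 0.0141, 0.0145]
ee_rot: [[-0.0, -0.086, 0.996], [-0.0, 0.996, 0.086], [-1.0, -0.0, -0.0]]
wrist_force: [0.8, 0.2, 0.6]
gripper_width: 0.76
```

Call:
{"api": "play_rows", "payload": {
  "plan": [
    [[-2,0,0,0,0,0],[-6,0,0,0,0,0],[-11,0,0,0,0,0],[-16,1,0,0,0,0],[-20,4,1,0,0,0]]
  ]
}}

```text
time_s: 14.6
tcp_pos: [0.4517, 0.0545, 0.2169]
ee_rot: [[0.002, -0.084, 0.996], [0.001, 0.996, 0.084], [-1.0, 0.001, 0.002]]
wrist_force: [1.3, 0.8, -0.4]
gripper_width: 0.801
```

```bash
python3 -c "
from h import *
mv(.5157,.2665,.24,94.6)
p,d=r.capture('side');cv2.imwrite('pics/s8.png',cv2.resize(p[180:380,240:480],(800,600)))
c=cloud('side',d)
m=(c[...,2]>.025)&(c[...,2]<.05)&(np.abs(c[...,0]-.445)<.04)&(np.abs(c[...,1]-.014)<.04)
print(c[m].mean(0),c[m].min(0),c[m].max(0),m.sum())
m=(c[...,2]>.14)&(c[...,2]<.163)&(np.abs(c[...,0]-.515)<.04)&(np.abs(c[...,1]-.268)<.04)
from scipy.optimize import least_squares
P=c[m][:,:2];print(least_squares(lambda q:np.hypot(P[:,0]-q[0],P[:,1]-q[1])-.0217,[.513,.27],loss='soft_l1',f_scale=.002).x)"
```

```text
t 14.6 tcp [0.4517 0.0545 0.2169] yaw 94.8 tilt 0.1 F [ 1.3  0.8 -0.4] w 0.801 J6 -112.6
shift cm [-2.31 20.59  8.15] turn 0.02
[0.44721324 0.01728252 0.03620647] [ 0.42876938 -0.00396268  0.02520615] [0.46573431 0.03770177 0.04626707] 316
[0.51718472 0.26758763]
```

View pics/s8.png

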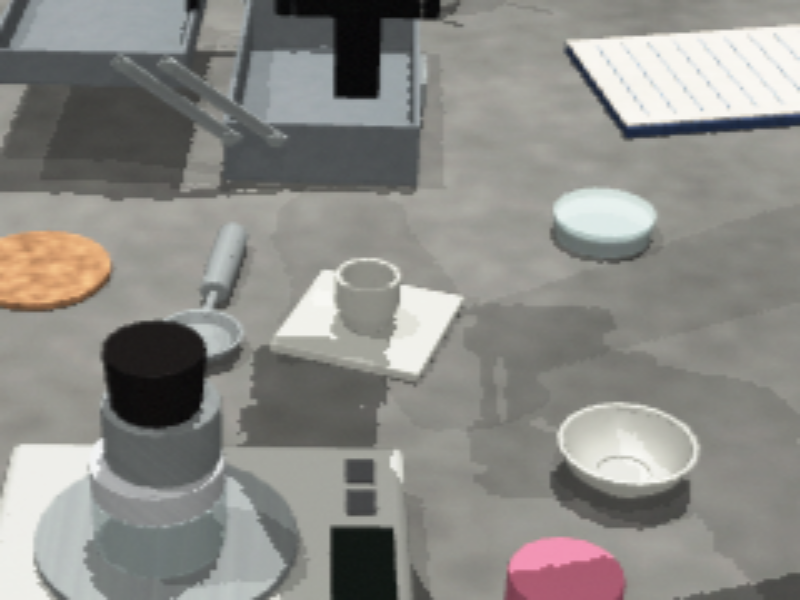

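The crucible stands upright in the middle of the tile at (367,295). Next, the stopper at (155,370).

Call:
{"api": "play_rows", "payload": {
  "plan": [
    [[-2,5,2,0,0,0],[-2.3,10,4,0,0,0],[-2.3,15,6,0,0,0],[-2.3,19,7.7,0,0,0],[-2.3,20.6,8.2,0,0,0]]
  ]
}}

```text
time_s: 15.28
tcp_pos: [0.5163, 0.269, 0.2364]
ee_rot: [[-0.001, -0.087, 0.996], [-0.001, 0.996, 0.087], [-1.0, -0.001, -0.001]]
wrist_force: [-0.0, -1.0, 0.0]
gripper_width: 0.804
```

Call:
{"api": "play_rows", "payload": {
  "plan": [
    [[2,0,0,0,0,0],[5,0,0,0,0,0],[7,0,0,0,0,0],[8,0,0,0,0,0],[8,0,0,0,0,0]]
  ]
}}

```text
time_s: 15.9
tcp_pos: [0.5159, 0.2665, 0.1573]
ee_rot: [[-0.001, -0.085, 0.996], [-0.001, 0.996, 0.085], [-1.0, -0.001, -0.001]]
wrist_force: [0.8, -0.2, 0.9]
gripper_width: 0.802
```

```bash
python3 -c "
from h import *
mv(.517,.2675,.138,94.6)"
```

```text
t 15.9 tcp [0.5159 0.2665 0.1573] yaw 94.9 tilt 0.08 F [ 0.8 -0.2  0.9] w 0.802 J6 -128.4
shift cm [1.93 0.09 0.12] turn 0.03
```

Call:
{"api": "play_rows", "payload": {
  "plan": [
    [[1,0,0.1,0,0,0],[1.8,0.1,0.1,0,0,0],[1.8,0.1,0.1,0,0,0]]
  ]
}}

```text
time_s: 16.27
tcp_pos: [0.5167, 0.2679, 0.1389]
ee_rot: [[-0.001, -0.086, 0.996], [-0.001, 0.996, 0.086], [-1.0, -0.001, -0.001]]
wrist_force: [0.1, 0.9, 0.2]
gripper_width: 0.799
```

Call:
{"api": "play_rows", "payload": {
  "plan": [
    [[0,0,0,0,0,0],[0,0,0,0,0,0],[0,0,0,0,0,0],[0,0,0,0,0,0],[0,0,0,0,0,0]]
  ],
  "hand": 0.1
}}

```text
time_s: 16.9
tcp_pos: [0.5171, 0.2683, 0.1399]
ee_rot: [[0.0, -0.086, 0.996], [0.0, 0.996, 0.086], [-1.0, 0.0, 0.0]]
wrist_force: [0.1, 0.1, 1.2]
gripper_width: 0.505
```

Call:
{"api": "play_rows", "payload": {
  "plan": [
    [[-0.5,0,0,0,0,0],[-2,0,0,0,0,0],[-4,0,0,0,0,0],[-7,0,0,0,0,0],[-11,0,0,0,0,0]]
  ]
}}

```text
time_s: 17.52
tcp_pos: [0.5167, 0.2679, 0.2509]
ee_rot: [[-0.001, -0.086, 0.996], [-0.001, 0.996, 0.086], [-1.0, -0.001, -0.001]]
wrist_force: [0.6, 0.1, -0.7]
gripper_width: 0.496
```

```bash
python3 -c "
from h import *
# raised tray centre
b=np.array([.5036,-.2737]);a=np.radians(4.6); R=np.array([[np.cos(a),-np.sin(a)],[np.sin(a),np.cos(a)]])
for q in ([.154,0],[.164,0],[.164,.03]): print(q,b+R@q)
mv(.667,-.231,.24,94.6)
p,d=r.capture('side');cv2.imwrite('pics/s9.png',cv2.resize(p[180:380,180:420],(800,600)))"
```

```text
[0.154, 0] [ 0.65710395 -0.26134937]
[0.164, 0] [ 0.66707174 -0.26054738]
[0.164, 0.03] [ 0.66466577 -0.23064401]
t 17.52 tcp [0.5167 0.2679 0.2509] yaw 94.91 tilt 0.06 F [ 0.6  0.1 -0.7] w 0.496 J6 -128.4
shift cm [  1.09 -50.99  10.71] turn 0.031
```

View pics/s9.png

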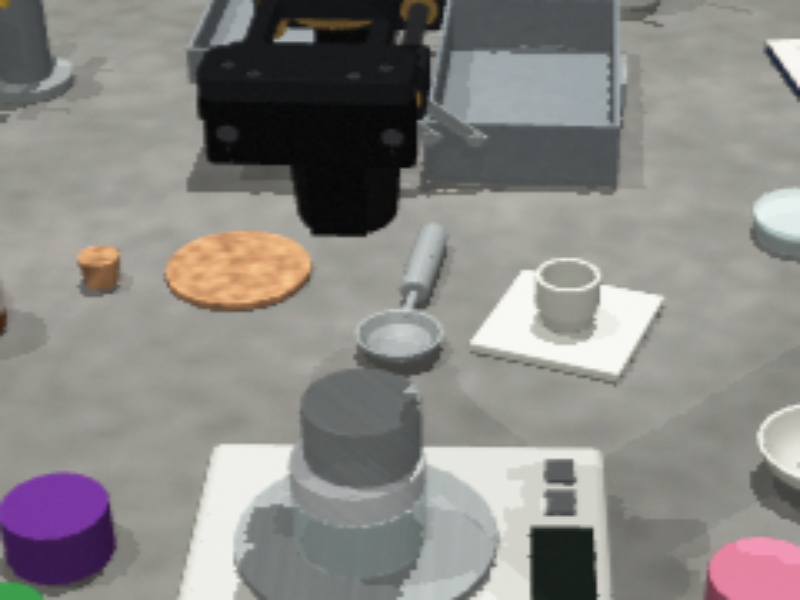

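The stopper is held upright at (348,200) and the mass and jar are undisturbed at (362,450). Carrying the stopper to the raised tray.

Call:
{"api": "play_rows", "payload": {
  "plan": [
    [[0,-3,1,0,0,0],[0,-7,2,0,0,0],[0,-12,3,0,0,0],[0,-17,4,0,0,0],[0,-22,5,0,0,0]]
  ]
}}

```text
time_s: 18.2
tcp_pos: [0.5861, 0.0518, 0.2508]
ee_rot: [[0.002, -0.086, 0.996], [0.0, 0.996, 0.086], [-1.0, 0.0, 0.002]]
wrist_force: [-0.9, 1.1, -0.2]
gripper_width: 0.501
```

Call:
{"api": "play_rows", "payload": {
  "plan": [
    [[0,-5,1,0,0,0],[0,-10,2,0,0,0],[0,-15,3,0,0,0],[0,-20,4,0,0,0],[0,-25,5,0,0,0]]
  ]
}}

```text
time_s: 18.82
tcp_pos: [0.6573, -0.1932, 0.2507]
ee_rot: [[0.001, -0.086, 0.996], [-0.0, 0.996, 0.086], [-1.0, -0.0, 0.001]]
wrist_force: [0.6, 0.9, 0.1]
gripper_width: 0.499
```

```bash
python3 -c "
from h import *
mv(.6639,-.2207,.13,94.6)"
```

```text
t 18.82 tcp [ 0.6573 -0.1932  0.2507] yaw 94.92 tilt 0.08 F [0.6 0.9 0.1] w 0.499 J6 -82.2
shift cm [12.07 -2.8   0.42] turn 0.032
```

Call:
{"api": "play_rows", "payload": {
  "plan": [
    [[3,-1.5,0.2,0,0,0],[6,-2.8,0.4,0,0,0],[9,-2.8,0.4,0,0,0],[12,-2.8,0.4,0,0,0],[12,-2.8,0.4,0,0,0]]
  ]
}}

```text
time_s: 19.45
tcp_pos: [0.6617, -0.2189, 0.1274]
ee_rot: [[-0.005, -0.085, 0.996], [0.001, 0.996, 0.085], [-1.0, 0.001, -0.005]]
wrist_force: [0.9, -0.5, -0.6]
gripper_width: 0.5
```

```bash
python3 -c "
from h import *
mv(.6639,-.2207,.09,94.6)
p,d=r.capture('side');cv2.imwrite('pics/s10.png',cv2.resize(p[120:270,240:420],(720,600)))"
```

```text
t 19.45 tcp [ 0.6617 -0.2189  0.1274] yaw 94.89 tilt 0.32 F [ 0.9 -0.5 -0.6] w 0.5 J6 -80.0
shift cm [ 3.74 -0.2   0.2 ] turn 0.029
```

View pics/s10.png

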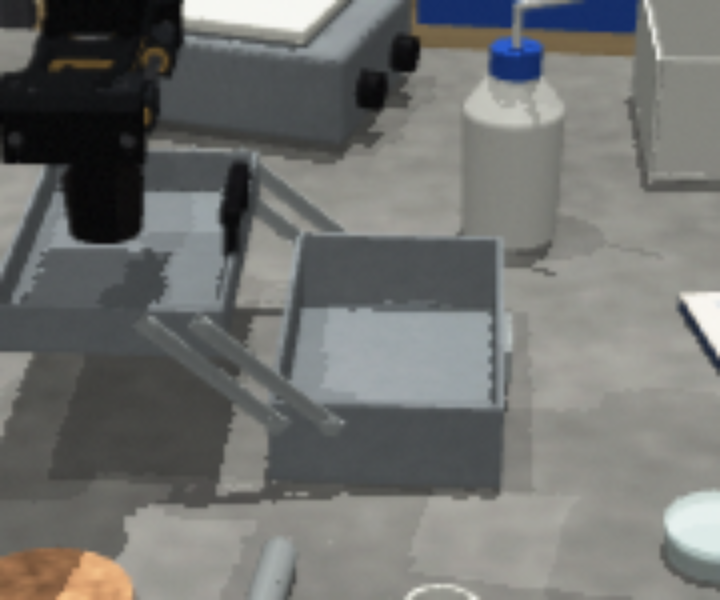

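The stopper hangs above the raised tray's floor at (105,215). Lowering.

Call:
{"api": "play_rows", "payload": {
  "plan": [
    [[1.2,-0.1,0.1,0,0,0],[2.4,-0.2,0.2,0,0,0],[3.4,-0.2,0.2,0,0,0],[3.8,-0.2,0.2,0,0,0],[3.8,-0.2,0.2,0,0,0]]
  ]
}}

```text
time_s: 20.12
tcp_pos: [0.6653, -0.2209, 0.0913]
ee_rot: [[-0.001, -0.086, 0.996], [-0.0, 0.996, 0.086], [-1.0, 0.0, -0.001]]
wrist_force: [0.2, 0.7, -0.1]
gripper_width: 0.5
```

Call:
{"api": "play_rows", "payload": {
  "plan": [
    [[0.05,0,0,0,0,0],[0.1,0,0,0,0,0],[0.1,0,0,0,0,0]]
  ]
}}

```text
time_s: 20.5
tcp_pos: [0.6655, -0.2209, 0.0909]
ee_rot: [[0.0, -0.086, 0.996], [-0.0, 0.996, 0.086], [-1.0, -0.0, 0.0]]
wrist_force: [0.1, -0.4, -0.4]
gripper_width: 0.505
```

Call:
{"api": "play_rows", "payload": {
  "plan": [
    [[0.1,0,0,0,0,0],[0.2,0,0,0,0,0],[0.2,0,0,0,0,0]]
  ]
}}

```text
time_s: 20.88
tcp_pos: [0.6653, -0.2208, 0.0885]
ee_rot: [[-0.0, -0.086, 0.996], [0.0, 0.996, 0.086], [-1.0, 0.0, -0.0]]
wrist_force: [0.2, -0.2, -0.4]
gripper_width: 0.502
```

Call:
{"api": "play_rows", "payload": {
  "plan": [
    [[0.06,0,0,0,0,0],[0.1,0,0,0,0,0],[0.1,0,0,0,0,0]]
  ]
}}

```text
time_s: 21.25
tcp_pos: [0.6654, -0.2209, 0.0876]
ee_rot: [[-0.0, -0.086, 0.996], [0.0, 0.996, 0.086], [-1.0, 0.0, -0.0]]
wrist_force: [-0.4, -0.3, 0.1]
gripper_width: 0.501
```

Call:
{"api": "play_rows", "payload": {
  "plan": [
    [[0.06,0,0,0,0,0],[0.1,0,0,0,0,0],[0.1,0,0,0,0,0]]
  ]
}}

```text
time_s: 21.62
tcp_pos: [0.6655, -0.2209, 0.087]
ee_rot: [[0.0, -0.086, 0.996], [-0.0, 0.996, 0.086], [-1.0, -0.0, 0.0]]
wrist_force: [-0.0, 0.1, 1.3]
gripper_width: 0.499
```

Call:
{"api": "play_rows", "payload": {
  "plan": [
    [[0.05,0,0,0,0,0],[0.05,0,0,0,0,0]]
  ]
}}

```text
time_s: 21.88
tcp_pos: [0.6655, -0.221, 0.0869]
ee_rot: [[0.001, -0.086, 0.996], [-0.0, 0.996, 0.086], [-1.0, -0.0, 0.0]]
wrist_force: [-2.1, 0.5, 4.4]
gripper_width: 0.505
```

Call:
{"api": "play_rows", "payload": {
  "plan": [
    [[0,0,0,0,0,0],[0,0,0,0,0,0],[0,0,0,0,0,0]]
  ],
  "hand": 0.68
}}

```text
time_s: 22.25
tcp_pos: [0.6653, -0.2209, 0.0855]
ee_rot: [[-0.001, -0.086, 0.996], [0.0, 0.996, 0.086], [-1.0, 0.0, -0.001]]
wrist_force: [-0.2, -0.0, -0.5]
gripper_width: 0.669
```

Call:
{"api": "play_rows", "payload": {
  "plan": [
    [[-2,0,0,0,0,0],[-6,0,0,0,0,0],[-11,0,0,0,0,0],[-15,2,-1,0,0,0],[-16,6,-2,0,0,0]]
  ]
}}

```text
time_s: 22.88
tcp_pos: [0.6415, -0.1636, 0.2495]
ee_rot: [[0.006, -0.083, 0.996], [-0.001, 0.997, 0.083], [-1.0, -0.002, 0.006]]
wrist_force: [-0.0, 1.2, -0.4]
gripper_width: 0.681
```

```bash
python3 -c "
from h import *
mv(.516,.267,.22,94.6)
p,d=r.capture('side');cv2.imwrite('pics/s11.png',cv2.resize(p[120:420,200:600],(800,600)))
c=cloud('side',d)
from scipy.optimize import least_squares
for z0,z1,R in((.103,.129,.027),(.083,.097,.031)):
  m=(c[...,2]>z0)&(c[...,2]<z1)&(np.abs(c[...,0]-.515)<.045)&(np.abs(c[...,1]-.268)<.045)
  P=c[m][:,:2];print(least_squares(lambda q:np.hypot(P[:,0]-q[0],P[:,1]-q[1])-R,[.513,.27],loss='soft_l1',f_scale=.002).x)"
```

```text
t 22.88 tcp [ 0.6415 -0.1636  0.2495] yaw 94.78 tilt 0.37 F [-0.   1.2 -0.4] w 0.681 J6 -84.9
shift cm [ 2.95 43.96 -8.92] turn 0.018
[0.51599402 0.26534387]
[0.51824267 0.2687694 ]
```

View pics/s11.png

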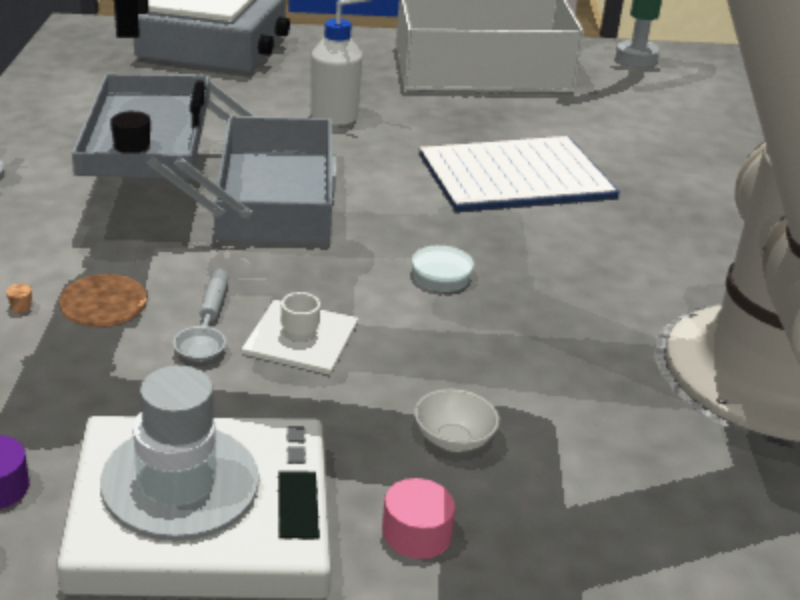

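The stopper stands in the tray at (130,130), and the mass on the jar is unchanged at (177,400), at x = 0.516, y = 0.266. Now the mass.

Call:
{"api": "play_rows", "payload": {
  "plan": [
    [[0,5,-1,0,0,0],[0,10,-2,0,0,0],[0,15,-3,0,0,0],[0,20,-4,0,0,0],[0,25,-5,0,0,0]]
  ],
  "hand": 0.95
}}

```text
time_s: 23.55
tcp_pos: [0.5685, 0.0835, 0.2459]
ee_rot: [[-0.0, -0.086, 0.996], [0.0, 0.996, 0.086], [-1.0, 0.0, -0.0]]
wrist_force: [0.4, 0.6, -0.7]
gripper_width: 0.949
```

Call:
{"api": "play_rows", "payload": {
  "plan": [
    [[0,5,-1,0,0,0],[0,10,-2,0,0,0],[0,15,-3,0,0,0],[1,19,-3.9,0,0,0],[3,19,-3.9,0,0,0]]
  ]
}}

```text
time_s: 24.18
tcp_pos: [0.5136, 0.2709, 0.2162]
ee_rot: [[0.002, -0.09, 0.996], [0.002, 0.996, 0.09], [-1.0, 0.001, 0.002]]
wrist_force: [-0.2, -0.9, -0.0]
gripper_width: 0.946
```

```bash
python3 -c "
from h import *
mv(.516,.266,.15,94.6)"
```

```text
t 24.18 tcp [0.5136 0.2709 0.2162] yaw 95.15 tilt 0.13 F [-0.2 -0.9 -0. ] w 0.946 J6 -128.6
shift cm [ 6.62 -0.51  0.19] turn 0.055
```

Call:
{"api": "play_rows", "payload": {
  "plan": [
    [[2,-0.3,0.1,0,0,0],[4,-0.4,0.2,0,0,0],[6.6,-0.5,0.2,0,0,0],[6.6,-0.5,0.2,0,0,0]]
  ]
}}

```text
time_s: 24.68
tcp_pos: [0.5152, 0.2621, 0.1479]
ee_rot: [[-0.004, -0.085, 0.996], [-0.003, 0.996, 0.085], [-1.0, -0.003, -0.005]]
wrist_force: [0.3, 0.1, 0.4]
gripper_width: 0.95
```

```bash
python3 -c "
from h import *
mv(.516,.266,.104,94.6)"
```

```text
t 24.68 tcp [0.5152 0.2621 0.1479] yaw 94.89 tilt 0.31 F [0.3 0.1 0.4] w 0.95 J6 -128.1
shift cm [4.39 0.38 0.11] turn 0.029
```

Call:
{"api": "play_rows", "payload": {
  "plan": [
    [[0,0.3,0.1,0,0,0],[2,0.3,0.1,0,0,0],[4,0.3,0.1,0,0,0],[4.2,0.3,0.1,0,0,0],[4.2,0.3,0.1,0,0,0]]
  ]
}}

```text
time_s: 25.3
tcp_pos: [0.518, 0.2668, 0.1094]
ee_rot: [[0.002, -0.086, 0.996], [0.001, 0.996, 0.086], [-1.0, 0.001, 0.002]]
wrist_force: [0.4, 0.1, 0.4]
gripper_width: 0.95
```

Call:
{"api": "play_rows", "payload": {
  "plan": [
    [[0,0,0,0,0,0],[0,0,0,0,0,0],[0,0,0,0,0,0],[0,0,0,0,0,0],[0,0,0,0,0,0]]
  ],
  "hand": 0.2
}}

```text
time_s: 25.92
tcp_pos: [0.5172, 0.266, 0.1083]
ee_rot: [[0.0, -0.086, 0.996], [-0.0, 0.996, 0.086], [-1.0, -0.0, -0.0]]
wrist_force: [1.1, -2.1, 1.7]
gripper_width: 0.61
```

```bash
python3 -c "
from h import *
mv(.516,.266,.104,94.6)"
```

```text
t 25.93 tcp [0.5172 0.266  0.1083] yaw 94.91 tilt 0.02 F [ 1.1 -2.1  1.7] w 0.61 J6 -128.3
shift cm [ 0.43  0.02 -0.12] turn 0.031
```

Call:
{"api": "play_rows", "payload": {
  "plan": [
    [[-0.3,0,0,0,0,0],[-1,0,0,0,0,0],[-2,0,0,0,0,0],[-3,0,0,0,0,0],[-4,0,0,0,0,0]]
  ]
}}

```text
time_s: 26.55
tcp_pos: [0.5172, 0.2663, 0.1491]
ee_rot: [[0.0, -0.086, 0.996], [0.0, 0.996, 0.086], [-1.0, 0.0, 0.0]]
wrist_force: [-0.1, -0.1, -4.0]
gripper_width: 0.613
```

Call:
{"api": "play_rows", "payload": {
  "plan": [
    [[-1.5,0,0,0,0,0],[-3,0,0,0,0,0],[-5,0,0,0,0,0],[-7,0,0,0,0,0],[-8,0,0,0,0,0]]
  ]
}}

```text
time_s: 27.18
tcp_pos: [0.5177, 0.2666, 0.2302]
ee_rot: [[0.002, -0.086, 0.996], [0.002, 0.996, 0.086], [-1.0, 0.002, 0.002]]
wrist_force: [0.6, -0.3, -4.2]
gripper_width: 0.611
```

```bash
python3 -c "
from h import *
b=np.array([.5036,-.2737]);a=np.radians(4.6); R=np.array([[np.cos(a),-np.sin(a)],[np.sin(a),np.cos(a)]]); t=b+R@[-.008,0]; print(t)
mv(*t,.14,94.6)
p,d=r.capture('side');cv2.imwrite('pics/s12.png',cv2.resize(p[180:380,180:420],(800,600)))"
```

```text
[ 0.49562577 -0.27434159]
t 27.18 tcp [0.5177 0.2666 0.2302] yaw 94.91 tilt 0.17 F [ 0.6 -0.3 -4.2] w 0.611 J6 -128.3
shift cm [  9.02 -53.7   -6.83] turn 0.031
```

View pics/s12.png

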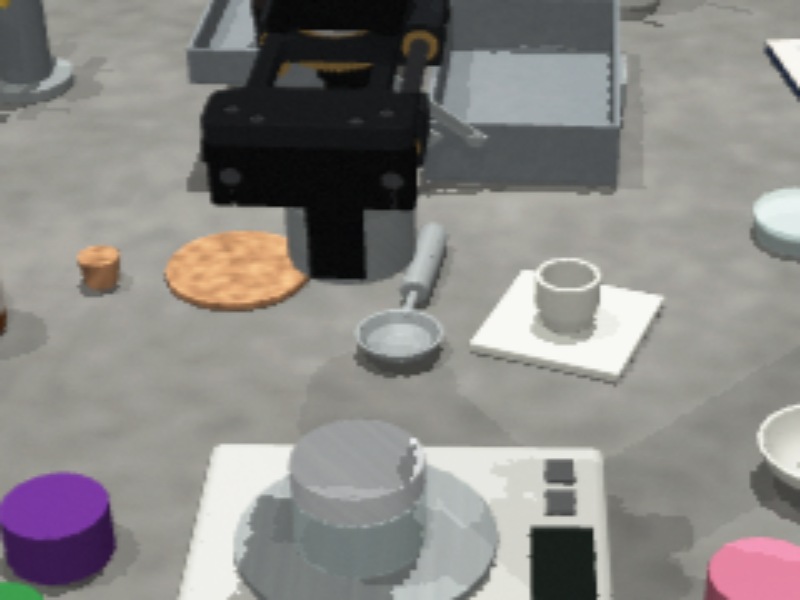

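The mass is gripped at (350,240) and the jar stays on the pan at (357,500). Carrying it to the box.

Call:
{"api": "play_rows", "payload": {
  "plan": [
    [[0,-2,-0.2,0,0,0],[0,-6,-0.7,0,0,0],[0,-10,-1.2,0,0,0],[0,-15,-1.9,0,0,0],[0,-20,-2.5,0,0,0]]
  ]
}}

```text
time_s: 27.85
tcp_pos: [0.5081, 0.0623, 0.2273]
ee_rot: [[-0.002, -0.086, 0.996], [-0.001, 0.996, 0.086], [-1.0, -0.001, -0.002]]
wrist_force: [1.4, -0.9, -2.9]
gripper_width: 0.614
```

Call:
{"api": "play_rows", "payload": {
  "plan": [
    [[0,-5,-0.6,0,0,0],[0,-10,-1.2,0,0,0],[0,-15,-1.9,0,0,0],[0,-20,-2.5,0,0,0],[0,-24,-3,0,0,0]]
  ]
}}

```text
time_s: 28.48
tcp_pos: [0.4983, -0.1793, 0.2273]
ee_rot: [[-0.002, -0.084, 0.996], [0.0, 0.996, 0.084], [-1.0, 0.0, -0.002]]
wrist_force: [0.1, -0.4, -4.1]
gripper_width: 0.615
```

Call:
{"api": "play_rows", "payload": {
  "plan": [
    [[0,-4,-0.6,0,0,0],[0,-7,-1,0,0,0],[0,-9,-1.3,0,0,0],[0,-9.5,-1.3,0,0,0],[0,-9.5,-1.3,0,0,0]]
  ]
}}

```text
time_s: 29.1
tcp_pos: [0.495, -0.2724, 0.2278]
ee_rot: [[-0.001, -0.085, 0.996], [0.001, 0.996, 0.085], [-1.0, 0.001, -0.001]]
wrist_force: [-0.2, 0.4, -4.8]
gripper_width: 0.609
```

```bash
python3 -c "
from h import *
mv(.4956,-.2743,.09,94.6)"
```

```text
t 29.1 tcp [ 0.495  -0.2724  0.2278] yaw 94.9 tilt 0.05 F [-0.2  0.4 -4.8] w 0.609 J6 -72.7
shift cm [13.78 -0.19  0.05] turn 0.03
```

Call:
{"api": "play_rows", "payload": {
  "plan": [
    [[3,-0.2,0,0,0,0],[6,-0.2,0,0,0,0],[9,-0.2,0,0,0,0],[12,-0.2,0,0,0,0],[13.8,-0.2,0,0,0,0]]
  ]
}}

```text
time_s: 29.72
tcp_pos: [0.4949, -0.2733, 0.0887]
ee_rot: [[-0.002, -0.087, 0.996], [0.001, 0.996, 0.087], [-1.0, 0.001, -0.002]]
wrist_force: [0.7, -0.2, -4.1]
gripper_width: 0.611
```

```bash
python3 -c "
from h import *
mv(.4956,-.2743,.0145,94.6)
p,d=r.capture('side');cv2.imwrite('pics/s13.png',cv2.resize(p[120:270,240:420],(720,600)))"
```

```text
t 29.73 tcp [ 0.4949 -0.2733  0.0887] yaw 95.0 tilt 0.13 F [ 0.7 -0.2 -4.1] w 0.611 J6 -72.5
shift cm [ 7.42 -0.11  0.06] turn 0.04
```

View pics/s13.png

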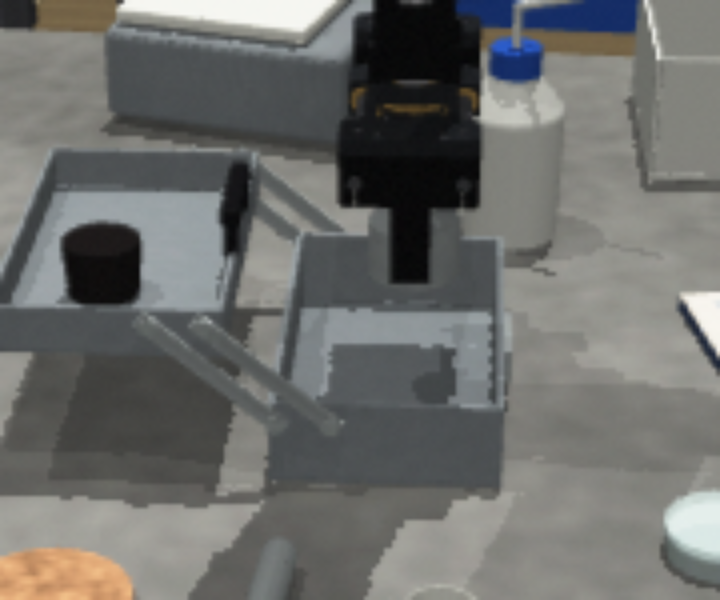

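The mass hangs over the open compartment at (410,250), clear of the walls. Lowering.

Call:
{"api": "play_rows", "payload": {
  "plan": [
    [[2,-0.1,0,0,0,0],[4,-0.1,0,0,0,0],[6,-0.1,0,0,0,0],[7,-0.1,0,0,0,0],[7,-0.1,0,0,0,0]]
  ]
}}

```text
time_s: 30.4
tcp_pos: [0.4956, -0.2752, 0.0201]
ee_rot: [[-0.001, -0.087, 0.996], [0.0, 0.996, 0.087], [-1.0, 0.0, -0.001]]
wrist_force: [-0.3, 0.6, -4.5]
gripper_width: 0.611
```

Call:
{"api": "play_rows", "payload": {
  "plan": [
    [[0.1,0,0,0,0,0],[0.15,0,0,0,0,0],[0.15,0,0,0,0,0]]
  ]
}}

```text
time_s: 30.78
tcp_pos: [0.4957, -0.2757, 0.0191]
ee_rot: [[0.001, -0.086, 0.996], [-0.0, 0.996, 0.086], [-1.0, -0.0, 0.001]]
wrist_force: [-0.4, 1.0, -3.4]
gripper_width: 0.61
```

Call:
{"api": "play_rows", "payload": {
  "plan": [
    [[0.1,0,0,0,0,0],[0.15,0,0,0,0,0],[0.15,0,0,0,0,0]]
  ]
}}

```text
time_s: 31.15
tcp_pos: [0.4954, -0.2757, 0.0171]
ee_rot: [[-0.0, -0.086, 0.996], [0.0, 0.996, 0.086], [-1.0, 0.0, -0.0]]
wrist_force: [-0.5, -0.6, -4.5]
gripper_width: 0.611
```

Call:
{"api": "play_rows", "payload": {
  "plan": [
    [[0.1,0,0,0,0,0],[0.1,0,0,0,0,0],[0.1,0,0,0,0,0]]
  ]
}}

```text
time_s: 31.52
tcp_pos: [0.4955, -0.2756, 0.0161]
ee_rot: [[-0.0, -0.086, 0.996], [0.0, 0.996, 0.086], [-1.0, 0.0, -0.0]]
wrist_force: [-0.2, -1.6, -3.9]
gripper_width: 0.611
```

Call:
{"api": "play_rows", "payload": {
  "plan": [
    [[0.1,0,0,0,0,0],[0.1,0,0,0,0,0],[0.1,0,0,0,0,0]]
  ]
}}

```text
time_s: 31.9
tcp_pos: [0.4955, -0.2756, 0.0151]
ee_rot: [[-0.0, -0.086, 0.996], [0.0, 0.996, 0.086], [-1.0, 0.0, -0.0]]
wrist_force: [0.1, 0.5, -3.2]
gripper_width: 0.612
```

Call:
{"api": "play_rows", "payload": {
  "plan": [
    [[0.1,0,0,0,0,0],[0.1,0,0,0,0,0],[0.1,0,0,0,0,0]]
  ]
}}

```text
time_s: 32.28
tcp_pos: [0.4955, -0.2757, 0.0141]
ee_rot: [[-0.0, -0.086, 0.996], [-0.0, 0.996, 0.086], [-1.0, -0.0, -0.0]]
wrist_force: [0.2, -0.5, -3.5]
gripper_width: 0.607
```

Call:
{"api": "play_rows", "payload": {
  "plan": [
    [[0.06,0,0,0,0,0],[0.06,0,0,0,0,0],[0.06,0,0,0,0,0]]
  ]
}}

```text
time_s: 32.65
tcp_pos: [0.4955, -0.2756, 0.0136]
ee_rot: [[0.0, -0.086, 0.996], [-0.0, 0.996, 0.086], [-1.0, -0.0, 0.0]]
wrist_force: [-0.3, 0.5, -4.8]
gripper_width: 0.609
```

Call:
{"api": "play_rows", "payload": {
  "plan": [
    [[0.06,0,0,0,0,0],[0.06,0,0,0,0,0],[0.06,0,0,0,0,0]]
  ]
}}

```text
time_s: 33.02
tcp_pos: [0.4956, -0.2757, 0.0134]
ee_rot: [[0.0, -0.086, 0.996], [-0.0, 0.996, 0.086], [-1.0, -0.0, 0.0]]
wrist_force: [-0.4, 0.8, 0.3]
gripper_width: 0.61
```

Call:
{"api": "play_rows", "payload": {
  "plan": [
    [[0.06,0,0,0,0,0],[0.06,0,0,0,0,0],[0.06,0,0,0,0,0]]
  ]
}}

```text
time_s: 33.4
tcp_pos: [0.4956, -0.2757, 0.0133]
ee_rot: [[0.0, -0.086, 0.996], [-0.0, 0.996, 0.086], [-1.0, -0.0, 0.0]]
wrist_force: [-2.1, 1.7, 4.4]
gripper_width: 0.612
```

The mass is seated: the force turned from −4.8 to +4.4 N at z = 0.0133. Releasing.

Call:
{"api": "play_rows", "payload": {
  "plan": [
    [[0,0,0,0,0,0],[0,0,0,0,0,0],[0,0,0,0,0,0]]
  ],
  "hand": 0.8
}}

```text
time_s: 33.78
tcp_pos: [0.4958, -0.2757, 0.0123]
ee_rot: [[0.001, -0.086, 0.996], [-0.0, 0.996, 0.086], [-1.0, -0.0, 0.001]]
wrist_force: [-0.2, -0.4, -0.7]
gripper_width: 0.779
```

Call:
{"api": "play_rows", "payload": {
  "plan": [
    [[-3,0,0,0,0,0],[-8,0,0,0,0,0],[-13,0,0,0,0,0],[-18,0,0,0,0,0],[-20,4,0,0,0,0]]
  ]
}}

```text
time_s: 34.4
tcp_pos: [0.4938, -0.2372, 0.2157]
ee_rot: [[0.006, -0.083, 0.997], [-0.002, 0.997, 0.083], [-1.0, -0.003, 0.006]]
wrist_force: [0.6, 0.9, 0.2]
gripper_width: 0.801
```

```bash
python3 -c "
from h import *
mv(.5176,.2693,.22,94.6)
p,d=r.capture('side');cv2.imwrite('pics/s14.png',cv2.resize(p[120:270,240:420],(720,600)))
c=cloud('side',d)
m=(c[...,2]>.03)&(c[...,2]<.045)&(np.abs(c[...,0]-.4956)<.04)&(np.abs(c[...,1]+.2757)<.04);print(np.median(c[m],0),m.sum())"
```

```text
t 34.4 tcp [ 0.4938 -0.2372  0.2157] yaw 94.75 tilt 0.38 F [0.6 0.9 0.2] w 0.801 J6 -76.6
shift cm [-0.43 50.28  6.56] turn 0.015
[ 0.49376119 -0.26781726  0.03738583] 246
```

View pics/s14.png

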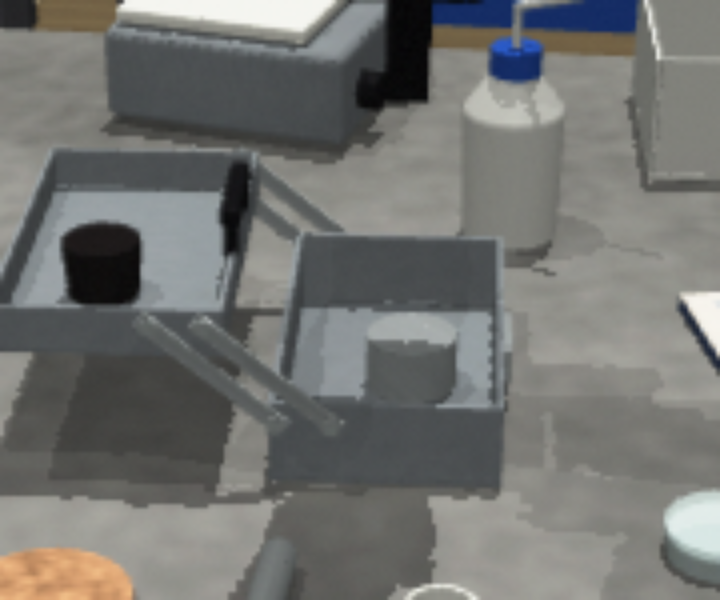

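The mass stands in the compartment at (410,358) and the stopper in the tray at (102,262). Next, the tray.

Call:
{"api": "play_rows", "payload": {
  "plan": [
    [[0,-1,2,-1,0,0],[0,-2,4,-2,0,0],[0,-3,6,-3,0,0],[0,-3.8,8,-4,0,0],[0,-3.8,10,-5,0,0]]
  ],
  "hand": 0.5
}}

```text
time_s: 35.08
tcp_pos: [0.5955, -0.2655, 0.2117]
ee_rot: [[-0.001, -0.821, 0.571], [0.0, 0.571, 0.821], [-1.0, 0.001, -0.0]]
wrist_force: [-0.0, -0.2, 0.0]
gripper_width: 0.501
```

Call:
{"api": "play_rows", "payload": {
  "plan": [
    [[0,0,0,-1,0,0],[0,0,0,-2,0,0],[0,0,0,-3,0,0],[0,0,0,-3.95,0,0],[0,0,0,-3.95,0,0]]
  ]
}}

```text
time_s: 35.7
tcp_pos: [0.5949, -0.265, 0.212]
ee_rot: [[-0.001, -0.997, -0.075], [0.0, -0.075, 0.997], [-1.0, 0.0, 0.0]]
wrist_force: [-0.6, -0.6, -0.1]
gripper_width: 0.502
```

```bash
python3 -c "
from h import *
mv(.5963,-.2666,.1136,184.3)
p,d=r.capture('side');cv2.imwrite('pics/s15.png',cv2.resize(p[120:270,240:420],(720,600)))"
```

```text
t 35.7 tcp [ 0.5949 -0.265   0.212 ] yaw -175.7 tilt 0.03 F [-0.6 -0.6 -0.1] w 0.502 J6 14.1
shift cm [ 9.84 -0.13 -0.17] turn 0.0
```

View pics/s15.png

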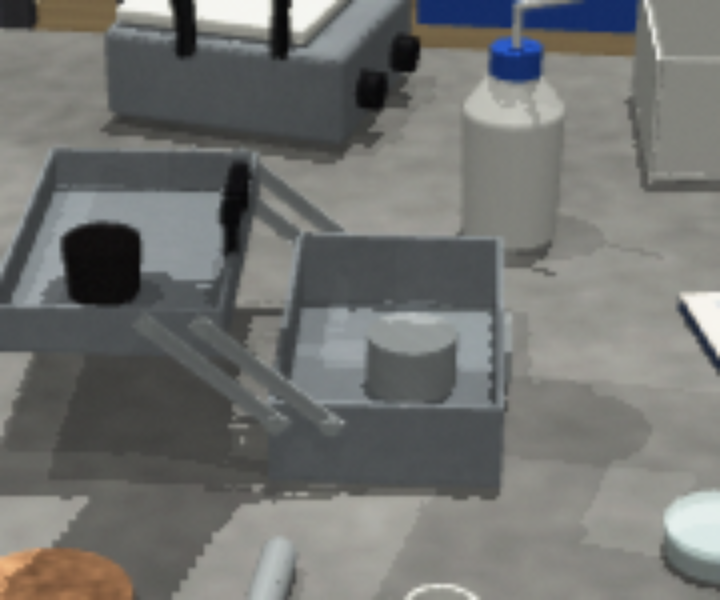

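Call:
{"api": "play_rows", "payload": {
  "plan": [
    [[3,-0.1,-0.15,0,0,0],[6,-0.1,-0.15,0,0,0],[9,-0.1,-0.15,0,0,0],[9.8,-0.1,-0.15,0,0,0],[9.8,-0.1,-0.15,0,0,0]]
  ]
}}

```text
time_s: 36.38
tcp_pos: [0.5963, -0.2666, 0.1144]
ee_rot: [[-0.0, -0.997, -0.076], [-0.0, -0.076, 0.997], [-1.0, 0.0, -0.0]]
wrist_force: [0.8, 0.3, 0.7]
gripper_width: 0.498
```

Call:
{"api": "play_rows", "payload": {
  "plan": [
    [[0,0,0,0,0,0],[0,0,0,0,0,0],[0,0,0,0,0,0],[0,0,0,0,0,0]]
  ],
  "hand": 0
}}

```text
time_s: 36.88
tcp_pos: [0.5963, -0.2665, 0.1147]
ee_rot: [[0.001, -0.997, -0.077], [-0.0, -0.077, 0.997], [-1.0, -0.001, -0.0]]
wrist_force: [1.1, 0.5, 0.3]
gripper_width: 0.133
```

```bash
python3 -c "
from h import *
mv(.5963,-.2666,.1136,184.3)
b=np.radians(20)
f=lambda q:np.array([-9*(np.sin(b+q)-np.sin(b)),-9*(np.cos(b)-np.cos(b+q))])
for Q in (2.09,):
  for q in np.radians([120,114,106,98,90,82,74,66,58,50,42,34,26,18,12,6,0]): print(round(np.degrees(q)),(f(q)-f(Q)).round(2))
"
```

```text
t 36.88 tcp [ 0.5963 -0.2665  0.1147] yaw -175.59 tilt 0.05 F [1.1 0.5 0.3] w 0.133 J6 14.3
shift cm [ 0.11 -0.   -0.01] turn 0.011
120 [ 0.03 -0.03]
114 [-0.66  0.62]
106 [-1.47  1.58]
98 [-2.13  2.64]
90 [-2.64  3.79]
82 [-2.99  5.  ]
74 [-3.16  6.24]
66 [-3.16  7.5 ]
58 [-2.99  8.74]
50 [-2.64  9.95]
42 [-2.13 11.09]
34 [-1.47 12.16]
26 [-0.66 13.12]
18 [ 0.27 13.96]
12 [ 1.05 14.5 ]
6 [ 1.87 14.96]
0 [ 2.74 15.33]
```

Call:
{"api": "play_rows", "payload": {
  "plan": [
    [[-0.3,0.28,0,0,0,0],[-0.66,0.62,0,0,0,0],[-1.1,1.1,0,0,0,0],[-1.47,1.58,0,0,0,0],[-2.13,2.64,0,0,0,0]]
  ]
}}

```text
time_s: 37.5
tcp_pos: [0.5699, -0.2686, 0.1363]
ee_rot: [[0.001, -0.997, -0.077], [-0.0, -0.077, 0.997], [-1.0, -0.001, -0.001]]
wrist_force: [2.7, -1.6, -1.1]
gripper_width: 0.133
```

Call:
{"api": "play_rows", "payload": {
  "plan": [
    [[-0.51,1.15,0,0,0,0],[-0.86,2.36,0,0,0,0],[-1.03,3.6,0,0,0,0],[-1.03,4.86,0,0,0,0],[-0.86,6.1,0,0,0,0]]
  ]
}}

```text
time_s: 38.12
tcp_pos: [0.5078, -0.2736, 0.1446]
ee_rot: [[-0.0, -0.997, -0.077], [-0.001, -0.077, 0.997], [-1.0, 0.0, -0.001]]
wrist_force: [1.0, -3.3, 1.1]
gripper_width: 0.134
```

Call:
{"api": "play_rows", "payload": {
  "plan": [
    [[0.35,1.21,0,0,0,0],[0.86,2.35,0,0,0,0],[1.52,3.42,0,0,0,0],[2.33,4.38,0,0,0,0],[3.26,5.22,0,0,0,0]]
  ]
}}

```text
time_s: 38.75
tcp_pos: [0.4555, -0.2777, 0.1105]
ee_rot: [[-0.001, -0.997, -0.077], [-0.0, -0.077, 0.997], [-1.0, 0.001, -0.0]]
wrist_force: [0.4, -6.4, -0.9]
gripper_width: 0.133
```

Call:
{"api": "play_rows", "payload": {
  "plan": [
    [[0.4,0.28,0,0,0,0],[0.78,0.54,0,0,0,0],[1.2,0.79,0,0,0,0],[1.6,1,0,0,0,0],[1.6,1,0,0,0,0]]
  ]
}}

```text
time_s: 39.38
tcp_pos: [0.4458, -0.2785, 0.0938]
ee_rot: [[-0.002, -0.997, -0.076], [-0.0, -0.076, 0.997], [-1.0, 0.002, 0.0]]
wrist_force: [0.3, -7.3, -3.4]
gripper_width: 0.136
```

```bash
python3 -c "
from h import *
mv(.4430,-.2790,.0872,184.3)
p,d=r.capture('side');cv2.imwrite('pics/s16.png',cv2.resize(p[120:270,240:420],(720,600)))"
```

```text
t 39.38 tcp [ 0.4458 -0.2785  0.0938] yaw -175.62 tilt 0.11 F [ 0.3 -7.3 -3.4] w 0.136 J6 18.6
shift cm [ 0.66  0.28 -0.02] turn 0.008
```

View pics/s16.png

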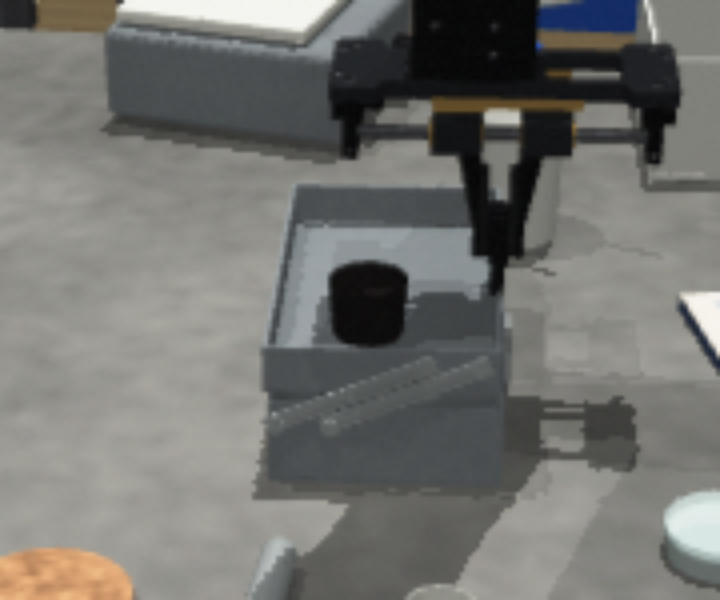

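The tray is nearly down and the stopper stands at (368,305). Last bit.

Call:
{"api": "play_rows", "payload": {
  "plan": [
    [[0.2,0.1,0,0,0,0],[0.4,0.18,0,0,0,0],[0.55,0.25,0,0,0,0],[0.65,0.28,0,0,0,0],[0.65,0.28,0,0,0,0]]
  ]
}}

```text
time_s: 40.05
tcp_pos: [0.4433, -0.2787, 0.0876]
ee_rot: [[-0.001, -0.997, -0.076], [-0.0, -0.076, 0.997], [-1.0, 0.001, -0.0]]
wrist_force: [-0.4, -6.7, -3.7]
gripper_width: 0.138
```

Call:
{"api": "play_rows", "payload": {
  "plan": [
    [[0.1,0.03,0,0,0,0],[0.15,0.05,0,0,0,0],[0.15,0.05,0,0,0,0]]
  ]
}}

```text
time_s: 40.42
tcp_pos: [0.4433, -0.2788, 0.0875]
ee_rot: [[-0.0, -0.997, -0.077], [-0.001, -0.077, 0.997], [-1.0, 0.0, -0.001]]
wrist_force: [-1.0, -5.3, 6.1]
gripper_width: 0.132
```

At the lower stop: force reversed to +6 N. Releasing and lifting.

Call:
{"api": "play_rows", "payload": {
  "plan": [
    [[0,0,0,0,0,0],[0,0,0,0,0,0],[0,0,0,0,0,0],[-2,0,0,0,0,0],[-6,0,0,0,0,0]]
  ],
  "hand": 0.45
}}

```text
time_s: 41.05
tcp_pos: [0.4422, -0.2775, 0.1463]
ee_rot: [[-0.005, -0.997, -0.077], [0.002, -0.077, 0.997], [-1.0, 0.005, 0.003]]
wrist_force: [1.0, 0.3, 0.8]
gripper_width: 0.442
```

Call:
{"api": "play_rows", "payload": {
  "plan": [
    [[-4,0,0,1,0,0],[-8,0,0,2,0,0],[-9,0,5,3,0,0],[-9,0,10,4,0,0],[-9,0,15,5,0,0]]
  ],
  "hand": 0.98
}}

```text
time_s: 41.68
tcp_pos: [0.4321, -0.131, 0.2376]
ee_rot: [[0.0, -0.705, 0.709], [0.001, 0.709, 0.705], [-1.0, 0.0, 0.001]]
wrist_force: [0.7, 0.0, 0.2]
gripper_width: 0.922
```

```bash
python3 -c "
from h import *
mv(.518,.269,.20,94.6)
p,d=r.capture('side');cv2.imwrite('pics/s17.png',cv2.resize(p[120:420,200:600],(800,600)))
c=cloud('side',d)
from scipy.optimize import least_squares
for z0,z1,R in((.083,.097,.031),):
  m=(c[...,2]>z0)&(c[...,2]<z1)&(np.abs(c[...,0]-.515)<.045)&(np.abs(c[...,1]-.268)<.045)
  P=c[m][:,:2];print(least_squares(lambda q:np.hypot(P[:,0]-q[0],P[:,1]-q[1])-R,[.513,.27],loss='soft_l1',f_scale=.002).x)"
```

```text
t 41.67 tcp [ 0.4321 -0.131   0.2376] yaw 134.85 tilt 0.04 F [0.7 0.  0.2] w 0.922 J6 -49.0
shift cm [ 3.76 22.3  34.3 ] turn 4.025
[0.51840231 0.26888069]
```

View pics/s17.png

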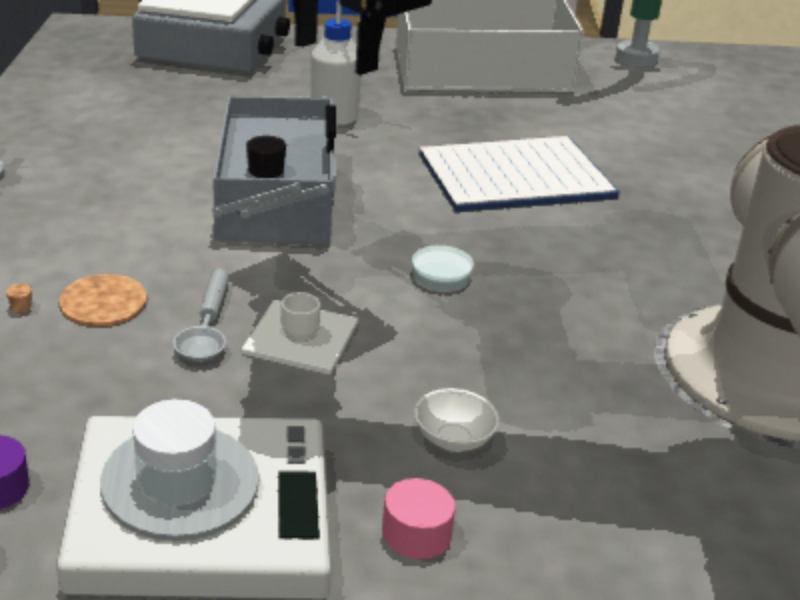

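The tray is lowered at (275,165) with the stopper upright in it. The jar is at (175,455), at x = 0.518, y = 0.269. Going to it.

Call:
{"api": "play_rows", "payload": {
  "plan": [
    [[0,3,5,1,0,0],[0,6,10,2,0,0],[0,9,15,3,0,0],[0,12,20,4,0,0],[0,15,25,4.02,0,0]]
  ]
}}

```text
time_s: 42.35
tcp_pos: [0.5004, 0.1452, 0.2375]
ee_rot: [[-0.0, -0.085, 0.996], [0.0, 0.996, 0.085], [-1.0, 0.0, -0.0]]
wrist_force: [0.7, -0.8, 0.5]
gripper_width: 0.982
```

Call:
{"api": "play_rows", "payload": {
  "plan": [
    [[0,4,1.7,0,0,0],[1,8,1.7,0,0,0],[2,10,1.7,0,0,0],[3.5,11,1.7,0,0,0],[3.5,11,1.7,0,0,0]]
  ]
}}

```text
time_s: 42.98
tcp_pos: [0.5069, 0.2535, 0.2008]
ee_rot: [[-0.003, -0.087, 0.996], [-0.002, 0.996, 0.087], [-1.0, -0.002, -0.003]]
wrist_force: [0.6, -0.3, -0.2]
gripper_width: 0.982
```

```bash
python3 -c "
from h import *
mv(.518,.269,.13,94.6)"
```

```text
t 42.98 tcp [0.5069 0.2535 0.2008] yaw 95.0 tilt 0.23 F [ 0.6 -0.3 -0.2] w 0.982 J6 -127.9
shift cm [7.08 1.44 1.24] turn 0.04
```

Call:
{"api": "play_rows", "payload": {
  "plan": [
    [[1,1.4,1.2,0,0,0],[3,1.4,1.2,0,0,0],[6,1.4,1.2,0,0,0],[7,1.4,1.2,0,0,0],[7,1.4,1.2,0,0,0]]
  ]
}}

```text
time_s: 43.6
tcp_pos: [0.5191, 0.2691, 0.1324]
ee_rot: [[-0.0, -0.087, 0.996], [-0.001, 0.996, 0.087], [-1.0, -0.001, -0.0]]
wrist_force: [0.2, -0.0, -0.2]
gripper_width: 0.98
```

```bash
python3 -c "
from h import *
mv(.518,.269,.055,94.6)
p,d=r.capture('side');cv2.imwrite('pics/s18.png',cv2.resize(p[240:400,200:400],(750,600)))"
```

```text
t 43.6 tcp [0.5191 0.2691 0.1324] yaw 94.97 tilt 0.05 F [ 0.2 -0.  -0.2] w 0.98 J6 -128.3
shift cm [ 7.74  0.   -0.11] turn 0.037
```

View pics/s18.png

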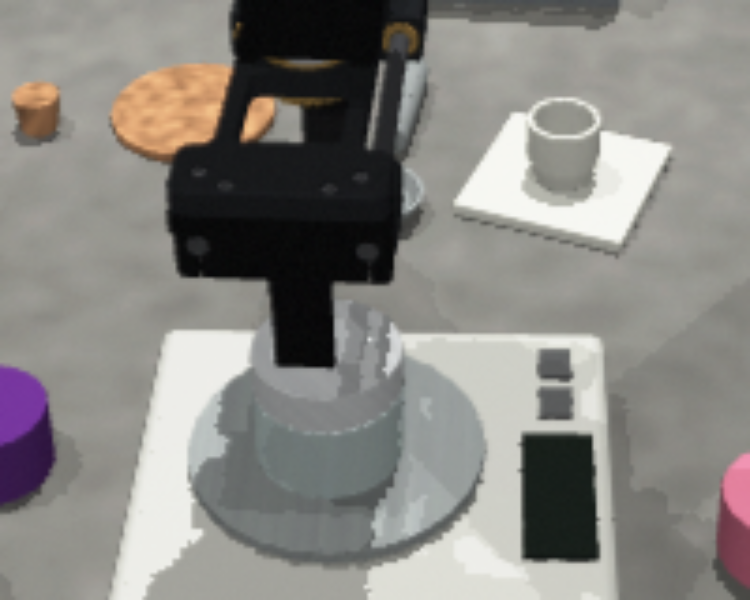

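The near finger at (303,330) is in front of the jar at (328,410), as expected in perspective. Descending.

Call:
{"api": "play_rows", "payload": {
  "plan": [
    [[2,0,-0.1,0,0,0],[4,0,-0.1,0,0,0],[6,0,-0.1,0,0,0],[7.5,0,-0.1,0,0,0],[7.6,0,-0.1,0,0,0]]
  ]
}}

```text
time_s: 44.28
tcp_pos: [0.5177, 0.2692, 0.0564]
ee_rot: [[-0.001, -0.087, 0.996], [-0.001, 0.996, 0.087], [-1.0, -0.001, -0.001]]
wrist_force: [0.4, -0.6, -0.0]
gripper_width: 0.979
```

Call:
{"api": "play_rows", "payload": {
  "plan": [
    [[0,0,0,0,0,0],[0,0,0,0,0,0],[0,0,0,0,0,0],[0,0,0,0,0,0],[0,0,0,0,0,0]]
  ],
  "hand": 0.3
}}

```text
time_s: 44.9
tcp_pos: [0.5179, 0.2695, 0.0573]
ee_rot: [[0.001, -0.087, 0.996], [0.0, 0.996, 0.087], [-1.0, 0.0, 0.001]]
wrist_force: [-0.1, 0.1, 3.0]
gripper_width: 0.71
```

Call:
{"api": "play_rows", "payload": {
  "plan": [
    [[-0.3,0,0,0,0,0],[-1,0,0,0,0,0],[-2,0,0,0,0,0],[-3,0,0,0,0,0],[-4,0,0,0,0,0]]
  ]
}}

```text
time_s: 45.52
tcp_pos: [0.5178, 0.2694, 0.0976]
ee_rot: [[0.0, -0.087, 0.996], [0.0, 0.996, 0.087], [-1.0, 0.0, 0.0]]
wrist_force: [-0.3, 0.7, -2.1]
gripper_width: 0.706
```

```bash
python3 -c "
from h import *
mv(.653,-.0205,.15,94.6)
p,d=r.capture('side');cv2.imwrite('pics/s19.png',cv2.resize(p[240:400,200:400],(750,600)))"
```

```text
t 45.52 tcp [0.5178 0.2694 0.0976] yaw 95.0 tilt 0.03 F [-0.3  0.7 -2.1] w 0.706 J6 -128.4
shift cm [ -5.24 -30.05  10.95] turn 0.04
```

View pics/s19.png

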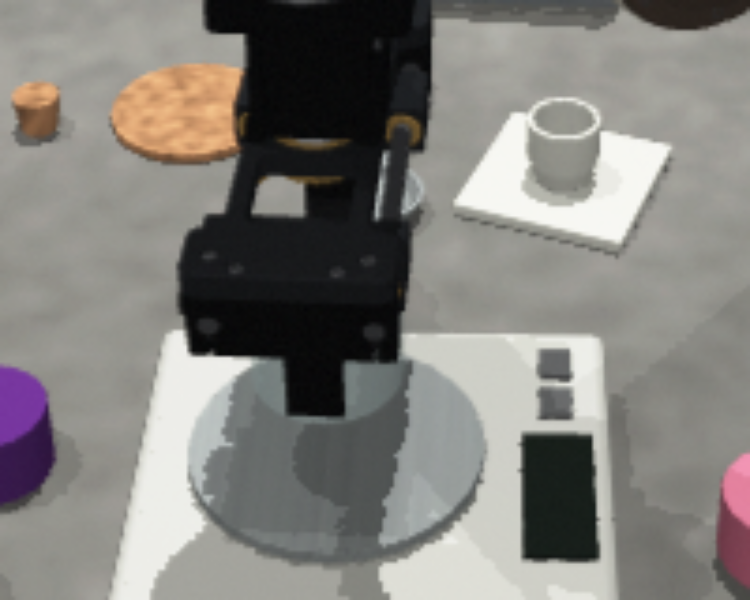

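The jar is off the pan, held at (335,390) with a 2.1 N load. Carrying it to the mat.

Call:
{"api": "play_rows", "payload": {
  "plan": [
    [[-1.5,0,0,0,0,0],[-3,-1,0.3,0,0,0],[-5,-4,1.4,0,0,0],[-6,-8,2.9,0,0,0],[-6,-12,4.4,0,0,0]]
  ]
}}

```text
time_s: 46.2
tcp_pos: [0.5732, 0.1523, 0.1589]
ee_rot: [[0.003, -0.088, 0.996], [0.001, 0.996, 0.088], [-1.0, 0.001, 0.003]]
wrist_force: [1.3, -0.3, -2.8]
gripper_width: 0.704
```

Call:
{"api": "play_rows", "payload": {
  "plan": [
    [[0,-4,1.5,0,0,0],[0,-8,2.9,0,0,0],[0,-12,4.4,0,0,0],[0,-15.5,5.7,0,0,0],[0,-17.5,6.4,0,0,0]]
  ]
}}

```text
time_s: 46.82
tcp_pos: [0.6514, -0.0175, 0.1572]
ee_rot: [[0.0, -0.085, 0.996], [-0.0, 0.996, 0.085], [-1.0, -0.0, 0.0]]
wrist_force: [0.1, -0.1, -2.8]
gripper_width: 0.704
```

```bash
python3 -c "
from h import *
mv(.653,-.0205,.05,94.6)"
```

```text
t 46.83 tcp [ 0.6514 -0.0175  0.1572] yaw 94.88 tilt 0.01 F [ 0.1 -0.1 -2.8] w 0.704 J6 -97.8
shift cm [10.72 -0.32  0.13] turn 0.028
```

Call:
{"api": "play_rows", "payload": {
  "plan": [
    [[3,-0.1,0.1,0,0,0],[6,-0.2,0.1,0,0,0],[9,-0.2,0.1,0,0,0],[11,-0.2,0.1,0,0,0],[12,-0.2,0.1,0,0,0]]
  ]
}}

```text
time_s: 47.45
tcp_pos: [0.6515, -0.0171, 0.0358]
ee_rot: [[-0.002, -0.087, 0.996], [-0.0, 0.996, 0.087], [-1.0, -0.0, -0.002]]
wrist_force: [0.2, -0.7, -1.9]
gripper_width: 0.708
```

```bash
python3 -c "
from h import *
mv(.653,-.0205,.0195,94.6)
p,d=r.capture('side');cv2.imwrite('pics/s20.png',cv2.resize(p[200:320,200:360],(800,600)))"
```

```text
t 47.45 tcp [ 0.6515 -0.0171  0.0358] yaw 95.02 tilt 0.11 F [ 0.2 -0.7 -1.9] w 0.708 J6 -97.7
shift cm [ 1.63 -0.35  0.12] turn 0.042
```

View pics/s20.png

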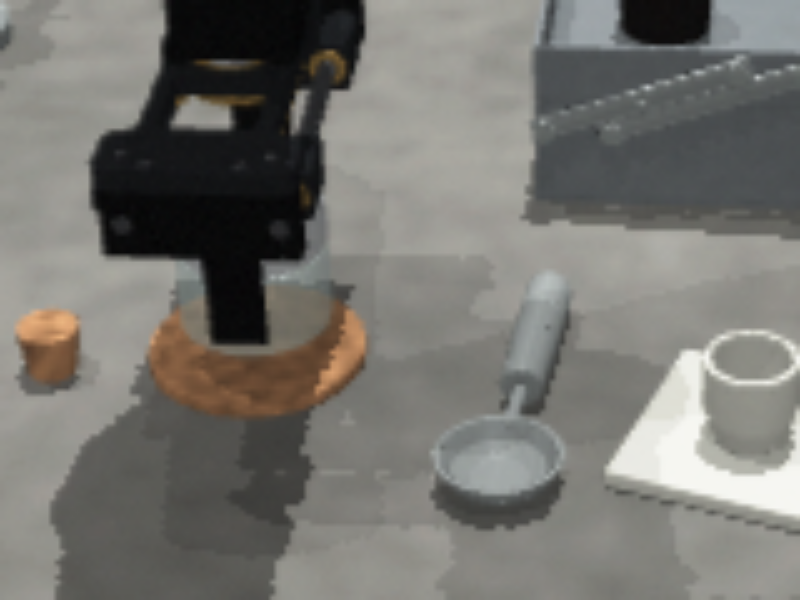

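The jar hovers centred over the mat at (255,350). Lowering.

Call:
{"api": "play_rows", "payload": {
  "plan": [
    [[0.5,-0.2,0.1,0,0,0],[0.9,-0.2,0.1,0,0,0],[1.2,-0.25,0.1,0,0,0],[1.2,-0.25,0.1,0,0,0],[1.2,-0.25,0.1,0,0,0]]
  ]
}}

```text
time_s: 48.12
tcp_pos: [0.6535, -0.0195, 0.025]
ee_rot: [[0.001, -0.087, 0.996], [0.0, 0.996, 0.087], [-1.0, -0.0, 0.001]]
wrist_force: [0.3, -0.1, -2.7]
gripper_width: 0.702
```

Call:
{"api": "play_rows", "payload": {
  "plan": [
    [[0.1,0,0,0,0,0],[0.15,0,0,0,0,0],[0.15,0,0,0,0,0]]
  ]
}}

```text
time_s: 48.5
tcp_pos: [0.6533, -0.0195, 0.0231]
ee_rot: [[-0.0, -0.087, 0.996], [-0.0, 0.996, 0.087], [-1.0, 0.0, -0.0]]
wrist_force: [0.7, 0.1, -1.6]
gripper_width: 0.707
```

Call:
{"api": "play_rows", "payload": {
  "plan": [
    [[0.1,0,0,0,0,0],[0.1,0,0,0,0,0],[0.1,0,0,0,0,0]]
  ]
}}

```text
time_s: 48.88
tcp_pos: [0.6534, -0.0195, 0.0222]
ee_rot: [[-0.0, -0.087, 0.996], [-0.0, 0.996, 0.087], [-1.0, -0.0, -0.0]]
wrist_force: [0.9, -0.2, -2.3]
gripper_width: 0.703
```

Call:
{"api": "play_rows", "payload": {
  "plan": [
    [[0.1,0,0,0,0,0],[0.2,0,0,0,0,0],[0.2,0,0,0,0,0]]
  ]
}}

```text
time_s: 49.25
tcp_pos: [0.6533, -0.0195, 0.02]
ee_rot: [[-0.0, -0.087, 0.996], [-0.0, 0.996, 0.087], [-1.0, -0.0, -0.0]]
wrist_force: [-0.0, -0.0, -2.0]
gripper_width: 0.707
```

Call:
{"api": "play_rows", "payload": {
  "plan": [
    [[0.1,0,0,0,0,0],[0.1,0,0,0,0,0],[0.1,0,0,0,0,0]]
  ]
}}

```text
time_s: 49.62
tcp_pos: [0.6534, -0.0195, 0.0192]
ee_rot: [[0.0, -0.087, 0.996], [-0.0, 0.996, 0.087], [-1.0, -0.0, 0.0]]
wrist_force: [-0.2, 0.3, -2.4]
gripper_width: 0.706
```

Call:
{"api": "play_rows", "payload": {
  "plan": [
    [[0.08,0,0,0,0,0],[0.08,0,0,0,0,0],[0.08,0,0,0,0,0]]
  ]
}}

```text
time_s: 50.0
tcp_pos: [0.6534, -0.0195, 0.0184]
ee_rot: [[-0.0, -0.087, 0.996], [0.0, 0.996, 0.087], [-1.0, 0.0, -0.0]]
wrist_force: [-0.0, -0.3, -2.0]
gripper_width: 0.708
```

Call:
{"api": "play_rows", "payload": {
  "plan": [
    [[0.06,0,0,0,0,0],[0.06,0,0,0,0,0],[0.06,0,0,0,0,0]]
  ]
}}

```text
time_s: 50.38
tcp_pos: [0.6534, -0.0195, 0.0183]
ee_rot: [[0.0, -0.087, 0.996], [-0.0, 0.996, 0.087], [-1.0, -0.0, 0.0]]
wrist_force: [-1.5, -0.0, 3.3]
gripper_width: 0.704
```

Call:
{"api": "play_rows", "payload": {
  "plan": [
    [[0.05,0,0,0,0,0],[0.05,0,0,0,0,0],[0.05,0,0,0,0,0]]
  ]
}}

```text
time_s: 50.75
tcp_pos: [0.6534, -0.0195, 0.0183]
ee_rot: [[0.0, -0.087, 0.996], [-0.0, 0.996, 0.087], [-1.0, -0.0, 0.0]]
wrist_force: [-3.2, -0.3, 6.4]
gripper_width: 0.709
```

Seated. Releasing and withdrawing.

Call:
{"api": "play_rows", "payload": {
  "plan": [
    [[0,0,0,0,0,0],[0,0,0,0,0,0],[0,0,0,0,0,0],[0,0,0,0,0,0]]
  ],
  "hand": 0.98
}}

```text
time_s: 51.25
tcp_pos: [0.6534, -0.0195, 0.017]
ee_rot: [[-0.0, -0.087, 0.996], [-0.0, 0.996, 0.087], [-1.0, -0.0, -0.0]]
wrist_force: [-0.1, -0.4, -0.7]
gripper_width: 0.967
```

Call:
{"api": "play_rows", "payload": {
  "plan": [
    [[-2,0,0,0,0,0],[-6,0,0,0,0,0],[-12,0,0,0,0,0],[-18,0,0,0,0,0],[-24,0,0,0,0,0]]
  ]
}}

```text
time_s: 51.88
tcp_pos: [0.6531, -0.0195, 0.2593]
ee_rot: [[0.0, -0.087, 0.996], [0.0, 0.996, 0.087], [-1.0, 0.0, 0.0]]
wrist_force: [2.7, 0.1, -0.7]
gripper_width: 0.981
```

Call:
{"api": "play_rows", "payload": {
  "plan": [
    [[0,5,-3,0,0,0],[0,10,-6,0,0,0],[0,15,-9,0,0,0],[0,20,-12,0,0,0],[0,20,-12,0,0,0]]
  ]
}}

```text
time_s: 52.5
tcp_pos: [0.5145, 0.1719, 0.2578]
ee_rot: [[0.001, -0.093, 0.996], [0.001, 0.996, 0.093], [-1.0, 0.001, 0.001]]
wrist_force: [0.8, -0.4, 0.0]
gripper_width: 0.976
```

Run:
```python
from h import *
from scipy.optimize import least_squares
p,d=r.capture('side');cv2.imwrite('pics/s21.png',cv2.resize(p[120:360,200:520],(800,600))); c=cloud('side',d)
pt,dt=r.capture('top');cv2.imwrite('pics/t21.png',pt); ct=cloud('top',dt)
for nm,z0,z1,R,x,y in(('jar',.048,.058,.031,.653,-.02),('cruc',.026,.042,.019,.4455,.0137),('stopper',.06,.083,.0217,.512,-.233)):
  for n,cc in(('side',c),('top',ct)):
    m=(cc[...,2]>z0)&(cc[...,2]<z1)&(np.abs(cc[...,0]-x)<.035)&(np.abs(cc[...,1]-y)<.035)
    P=cc[m][:,:2]
    if len(P)<10: continue
    f=least_squares(lambda q:np.hypot(P[:,0]-q[0],P[:,1]-q[1])-R,[x,y],loss='soft_l1',f_scale=.002); print(nm,n,len(P),f.x.round(4))
m=(ct[...,2]>.096)&(np.abs(ct[...,0]-.5)<.12)&(np.abs(ct[...,1]+.28)<.15); print('handle',np.median(ct[m],0),'before .4416 -.2771 .1044')
m=(ct[...,2]>.046)&(ct[...,2]<.06)&(np.abs(ct[...,0]-.5)<.12)&(np.abs(ct[...,1]+.28)<.15); print('floor z',np.median(ct[m][:,2]))
print(r.sense()['tcp_pos'],r.sense()['time_s'])
```

```text
jar side 146 [ 0.6539 -0.0199]
jar top 47 [ 0.6524 -0.018 ]
cruc side 235 [0.447  0.0159]
cruc top 13 [0.444  0.0149]
stopper side 155 [ 0.5128 -0.2331]
stopper top 23 [ 0.5117 -0.2325]
handle [ 0.44163216 -0.27676342  0.10447101] before .4416 -.2771 .1044
floor z 0.05402305304693687
[0.51619994 0.16978422 0.25753969] 52.6
```

View pics/s21.png

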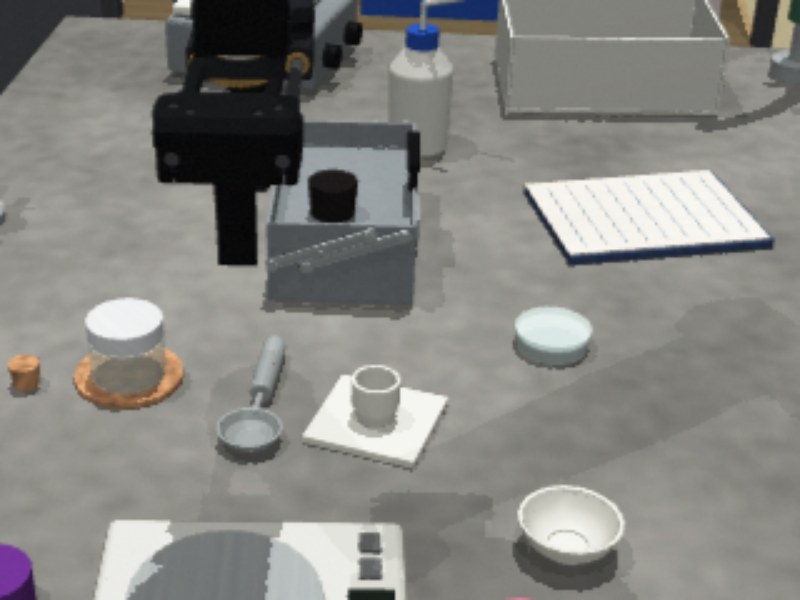

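View pics/t21.png

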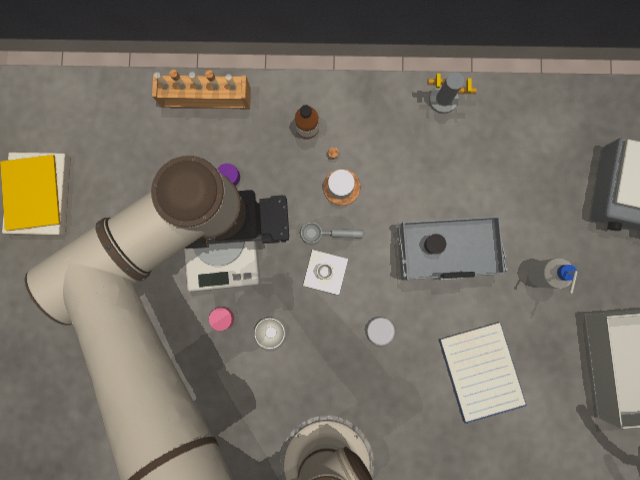

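Everything is in place. In the top picture the jar is on the mat (342,183), the crucible on the tile (324,271), the stopper in the lowered tray (434,243), and the arm is clear. Handing in.

```bash
python3 -c "
from station import r
print(r.finish_job())"
```

```text
the job is handed in; nothing more can be done
None
```

The stack is taken apart and the job was handed in at about 53 s of the 144 s allowed; the station gives no verdict. I raised the tray first, then moved the crucible, the stopper (into the raised tray), and the mass. I then lowered the tray and moved the jar last.

The last checks before hand-in:
- **Crucible:** upright on the tile, measured about 2–3 mm from its centre.
- **Jar:** upright on the mat, about 1–3 mm from its centre.
- **Stopper:** upright in the tray, about 40 mm left of its middle and well inside the limits.
- **Tray:** fully lowered, with the handle and floor back where they started to within 1 mm.
- **Mass:** last seen standing upright in the compartment before the tray came down. The tray now hides it, so that could not be rechecked at the end.
- **Arm:** clear of everything.

The two cameras disagreed by 1–3 mm on the jar and crucible positions, well inside the 15 mm tolerance. No check failed.

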